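# Put the press dies back with their punches

## Task

Put the four steel dies away after punching: each ring-shaped die goes flat into the recess of the wooden stand whose punch is the same size as the die's hole. One of them has been left in the wrong stand. Set the dies down without dropping them, as their edges chip, and leave the tin of slate hooks and the steel hole punch block where they are.

Things in the scene. Friction and masses are not known exactly. Their poses are not given: they have to be found in the camera images.
- die_10: loose dark steel punching die: a flat ring, outside diameter 56 mm, 26 mm thick, with a bore of 10 mm through its middle; about 450 g. Origin at the centre of its underside, z up along the bore. It starts lying flat, on the bench.
- die_19: loose dark steel punching die: a flat ring, outside diameter 56 mm, 26 mm thick, with a bore of 19 mm through its middle; about 410 g. Origin at the centre of its underside, z up along the bore. It starts lying flat, on the bench.
- die_28: loose dark steel punching die: a flat ring, outside diameter 56 mm, 26 mm thick, with a bore of 28 mm through its middle; about 350 g. Origin at the centre of its underside, z up along the bore. It starts lying flat, in the recess of a stand that is not its own (stand_19).
- die_38: loose dark steel punching die: a flat ring, outside diameter 56 mm, 26 mm thick, with a bore of 38 mm through its middle; about 250 g. Origin at the centre of its underside, z up along the bore. It starts lying flat, on the bench.
- stand_10: fixed wooden stand of the 10 mm set: block 130 x 84 x 16 mm with a round cork-lined recess for the die, 72 mm across, 5 mm deep, and the set's bright steel punch (10 mm diameter) fixed upright beside it, top 50 mm above the bench. Origin on the bench under the recess centre (recess floor 11 mm up, block top 16 mm), z up; punch axis 64 mm along +x; block from -41 to +89 mm in x, +-42 mm in y.
- stand_19: fixed wooden stand of the 19 mm set: block 130 x 84 x 16 mm with a round cork-lined recess for the die, 72 mm across, 5 mm deep, and the set's bright steel punch (19 mm diameter) fixed upright beside it, top 50 mm above the bench. Origin on the bench under the recess centre (recess floor 11 mm up, block top 16 mm), z up; punch axis 64 mm along +x; block from -41 to +89 mm in x, +-42 mm in y.
- stand_28: fixed wooden stand of the 28 mm set: block 130 x 84 x 16 mm with a round cork-lined recess for the die, 72 mm across, 5 mm deep, and the set's bright steel punch (28 mm diameter) fixed upright beside it, top 50 mm above the bench. Origin on the bench under the recess centre (recess floor 11 mm up, block top 16 mm), z up; punch axis 64 mm along +x; block from -41 to +89 mm in x, +-42 mm in y.
- stand_38: fixed wooden stand of the 38 mm set: block 130 x 84 x 16 mm with a round cork-lined recess for the die, 72 mm across, 5 mm deep, and the set's bright steel punch (38 mm diameter) fixed upright beside it, top 50 mm above the bench. Origin on the bench under the recess centre (recess floor 11 mm up, block top 16 mm), z up; punch axis 64 mm along +x; block from -41 to +89 mm in x, +-42 mm in y.
- hook_tin: loose round tin, 72 mm in diameter and 50 mm high, bent copper slate hooks standing in it up to 75 mm above the bench; 500 g. Origin at the centre of its underside. It stays where it is.
- punch_block: loose bright steel hole punch block, 70 (x) x 45 (y) x 28 mm, four small holes in a row on its top; 650 g. Origin at the centre of its underside. It stays where it is.
Mind the look-alikes: they are no part of the job. What is shaped like the die_10 but green or pink is not meant. Leave any purple look-alike of the stand_19 alone.

How it is judged:
At the end, for the whole second after the job is handed in: Each die lies flat on the floor of the recess of its own stand (bore and punch of one size): its centre within 10 mm of the recess centre, its underside at the recess floor within about 3 mm, tilted less than 3 degrees, released and at rest (horizontal distance between die_10 and stand_10 below 0.01 m and z of die_10 in the frame of stand_10 between 0.008 and 0.0135 m and angle between each of die_10, die_19, die_28, die_38's own z axis and vertical below 0.05 rad and linear speed of each of die_10, die_19, die_28, die_38 below 0.01 m/s and horizontal distance between die_19 and stand_19 below 0.01 m and z of die_19 in the frame of stand_19 between 0.008 and 0.0135 m and horizontal distance between die_28 and stand_28 below 0.01 m and z of die_28 in the frame of stand_28 between 0.008 and 0.0135 m and horizontal distance between die_38 and stand_38 below 0.01 m and z of die_38 in the frame of stand_38 between 0.008 and 0.0135 m); the robot touches nothing.
It fails at once if the tin of hooks or the hole punch block is shifted by more than 15 mm (distance of any of hook_tin, punch_block from where it was at the start of the episode above 0.015 m).
It fails at once if a die is dropped: it falls freely, touching nothing, at more than 0.5 m/s (a fall of about 13 mm) ((contact force between die_10 and anything else below 0.01 N and linear speed of die_10 above 0.5 m/s) or (contact force between die_19 and anything else below 0.01 N and linear speed of die_19 above 0.5 m/s) or (contact force between die_28 and anything else below 0.01 N and linear speed of die_28 above 0.5 m/s) or (contact force between die_38 and anything else below 0.01 N and linear speed of die_38 above 0.5 m/s)).
It also fails if it takes over 120 s, if anything falls off the work surface, if the arm or the gripper's body presses on something with over 40 N, if the wrist force passes 120 N, or if a joint passes its speed limit or range.

## Robot

A 6-joint arm with a two-finger parallel gripper is mounted at the origin on the work surface. World frame = base frame: x ahead of the robot, y to its left, z up, the work surface at z = 0. Lengths are in m, angles in rad, forces in N, time in s.
With the tool pointing down it reaches from about 0.35 to 0.975 m from the base axis. Payload 4.9 kg.
Tool frame: the origin (TCP) lies midway between the tips of the shut fingers; the grasp point (between the pads) lies manip.grip_depth behind it (manip.grip_depth is the distance from the TCP to the grasp point, in m); z points along the fingers, y is the direction in which the jaws open and shut (so a half turn about z gives the same grasp; the last joint's range is limited). The gripper opens to 85 mm and grips with 20 to 120 N. Pads are 22 mm wide; open, the fingers measure 114 mm over their backs; the gripper's body (76 mm by 85 mm) begins 54 mm behind the grasp point. The pads swing forward as they close: fully open they stand 13 mm farther back than shut.
Start: joints at [-1.458, 0.053, 1.613, -0, 1.476, -0.119], TCP at [0.144, -0.608, 0.231] pointing down, gripper open.
Joint ranges: [-3.01, 3.01], [-1.01, 2.22], [0.06, 2.58], [-1.02, 4.17], [0.09, 2.62], [-3.14, 3.14]. Speed limits (rad/s): [2.57, 2.57, 3.14, 3.14, 3.14, 3.14].

## Interface

Orientations are given as a unit quaternion [w, x, y, z].
In Python, from plant import monitor, grab_frame, manip gives the robot as it stands.
- The arm moves only by the tool step_arm, never from a script. Its argument "series" is a list of rows, each an object of numbers: "tx", "ty", "tz": the shift along the tool's x, y, z in cm; "wx", "wy", "wz": the turn, a rotation vector about the tool's x, y, z in degrees; "grip": the finger opening in cm, from 0 to 8.54. In form: [{"tx": .., "ty": .., "tz": .., "wx": .., "wy": .., "wz": .., "grip": ..}, ...]. A call has exactly 10 rows; each row is the pose to reach, as a shift and turn from the pose commanded when the call began, along the tool's axes at that moment; what a row does not reach only later rows make up. A row lasts 1/12 s, in which the tool goes at most 41.7 mm and 7.16 degrees, less where a joint would pass 70% of its speed; a pose out of reach is approached as far as the arm can. A call with a gripper value outside its range is refused whole. The fingers move at their own pace and stop on an object; the grip force is fixed at half the most. Time passes only in rows, so rows that repeat a pose let the fingers close, or fill a call up. It gives the time, the measured TCP pose, the force and the opening at its end, in the units of the state.
- monitor.state(): the state, without advancing time (a new reading comes with each control period).
- grab_frame(name): name is "scene" or "top"; returns a dict with "color" (384x512x3 uint8, red, green, blue), "K" (3x3 intrinsics, pixels), "rvec" (rotation vector, rad) and "tvec" (3), from world to camera coordinates, as OpenCV has them. Camera axes: x right, y down, z forward; pixel columns grow to the right and rows downward; lengths in m; the calibration is good to about 2 mm. A picture is of the moment at which its call begins. There is no depth.
- manip.job_done(): hands the job in, once; it reports no verdict.
The state is a dict: "time": time; "joint_pos": joint angles; "joint_vel": joint speeds; "joint_efforts": joint torques, N m; "tool_pos": TCP position; "tool_rot": TCP orientation; "contact_force": force on the tool from outside, world axes, zero at the start; "ft_torque": the same for the moment, N m; "gripper_width": opening from 0.0 (shut) to 1.0 (fully open).
Only numpy, scipy, OpenCV 4.12 (cv2) and the standard library are available. Lean on these libraries where they do the work, as an engineer would, in place of code of your own. Each camera call takes 0.05 s, during which the arm holds its last target.

## Working session

There is one attempt and no reset: what is moved stays moved. The work goes in short steps, Python scripts to look and compute and a tool call to move; the robot and the scene stay as the last step left them, time stands still between calls to the robot, and variables do not carry over. Pictures are saved under pics/ and viewed, and the job is handed in when it is done.

Besides the shell and the picture viewer there is one more tool, called after ">>>" as name(argument=value, ...) on one line, values as JSON. step_arm: Moves the arm, as the interface text tells. Its arguments: {"type":"object","properties":{"series":{"type":"array"}},"required":["series"]}

```bash
ls; mkdir -p pics; python3 - <<'E'
from plant import monitor, grab_frame, manip
import cv2
s=monitor.state(); print(s); print(manip.grip_depth)
for n in("scene","top"):
    f=grab_frame(n); cv2.imwrite(f"pics/{n}0.png",cv2.resize(f["color"][:,:,::-1],(800,600),interpolation=cv2.INTER_CUBIC)); print(n,f["K"],f["rvec"],f["tvec"])
E
```

```text
pics
{'time': 0.0, 'joint_pos': array([-1.45803886e+00,  5.33648335e-02,  1.61432709e+00, -4.17383199e-05,
        1.47597029e+00, -1.18963241e-01]), 'joint_vel': array([-3.54622801e-04, -1.54979647e-03,  1.36214385e-03,  1.85349629e-04,
        9.08868519e-05, -1.62948086e-03]), 'joint_efforts': array([-3.02397702e-04, -3.93683589e+01, -3.70174277e+01, -1.34553461e-04,
        7.19213524e-03,  1.00523238e-05]), 'tool_pos': array([ 0.14347279, -0.60766178,  0.2300383 ]), 'tool_rot': array([-1.03484159e-03,  9.93294931e-01,  1.15603238e-01, -1.75624387e-05]), 'contact_force': array([-0.07305797, -0.03075347,  0.07917609]), 'ft_torque': array([ 0.0361037 ,  0.03322482, -0.03181312]), 'gripper_width': 1.0007633608996647}
0.0187
scene [[425.06931636   0.         256.28762818]
 [  0.         425.06931636 198.69127536]
 [  0.           0.           1.        ]] [ 1.55078811  2.19120515 -0.71848039] [ 0.10355861 -0.31360205  1.44405518]
top [[408.55479675   0.         252.32486144]
 [  0.         408.55479675 189.06865635]
 [  0.           0.           1.        ]] [ 2.25089008 -1.95124848  0.20243369] [-0.00247505  0.45749545  1.06915005]
```

View pics/scene0.png

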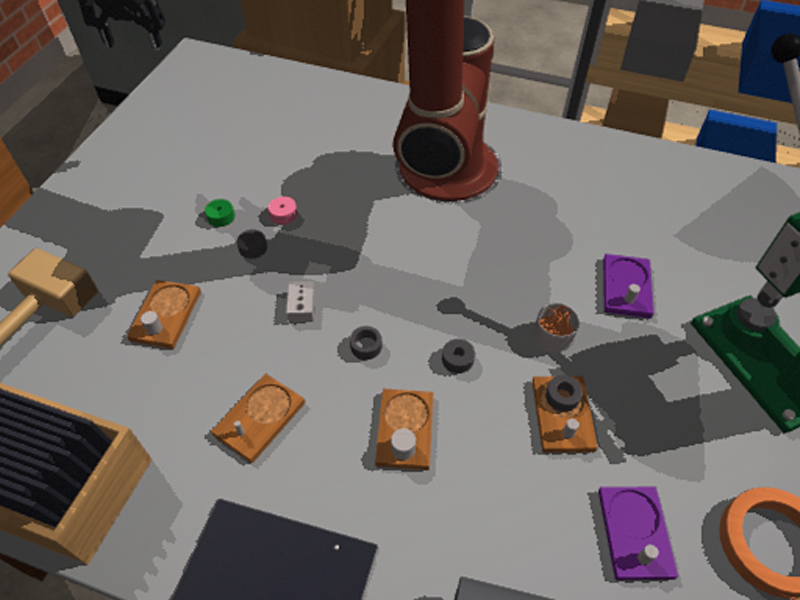

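View pics/top0.png

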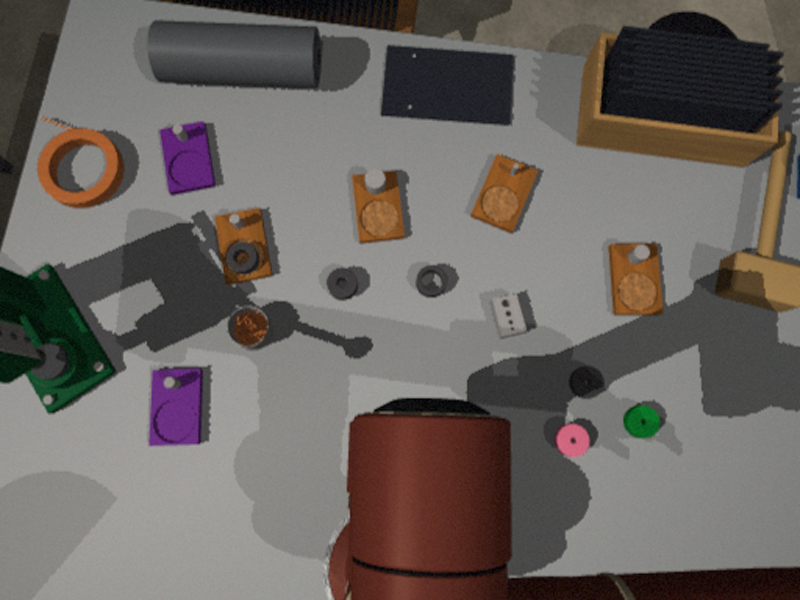

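The top view shows the orange stands at about (242,247), (378,205), (505,193) and (637,280), and loose dies at (343,282), (432,280) and (585,381). The tin is at (248,325) and the punch block at (510,313). The purple stands and the green and pink rings are decoys. Next I zoom in to read the bore and punch sizes.

```bash
cat > h.py <<'E'
import numpy as np, cv2
from plant import monitor, grab_frame, manip
def proj(f,P):
    return cv2.projectPoints(np.asarray(P,float).reshape(-1,1,3),f["rvec"],f["tvec"],f["K"],None)[0].reshape(-1,2)
def back(f,uv,z):
    R=cv2.Rodrigues(f["rvec"])[0]; C=-R.T@f["tvec"].ravel()
    d=R.T@np.linalg.inv(f["K"])@np.array([uv[0],uv[1],1.]); return C+d*(z-C[2])/d[2]
E
python3 - <<'E'
from h import *
f=grab_frame("top"); g=grab_frame("scene")
np.save("top.npy",f,allow_pickle=True); np.save("scene.npy",g,allow_pickle=True)
names=dict(A=(242,257),dB=(343,282),dC=(432,280),dD=(585,381),sB=(378,205),sC=(505,193),sD=(637,280),tin=(248,325),blk=(510,313))
T=[];S=[]
for n,(u,v) in names.items():
    p=back(f,(u/1.5625,v/1.5625),0.02); q=proj(g,p)[0]; print(n,p.round(3),q.round(0))
    def crop(im,c,h=26):
        x,y=int(round(c[0])),int(round(c[1])); im=cv2.copyMakeBorder(im,60,60,60,60,cv2.BORDER_CONSTANT)
        return cv2.resize(im[y+60-h:y+60+h,x+60-h:x+60+h,::-1],(200,200),interpolation=cv2.INTER_CUBIC)
    T.append(crop(f["color"],(u/1.5625,v/1.5625)));S.append(crop(g["color"],q))
cv2.imwrite("pics/c1.png",np.vstack([np.hstack(T[:4]),np.hstack(S[:4])])); cv2.imwrite("pics/c2.png",np.vstack([np.hstack(T[4:7]),np.hstack(S[4:7])]))
E
```

```text
A [0.49  0.347 0.02 ] [361. 254.]
dB [0.47  0.158 0.02 ] [292. 227.]
dC [ 0.497 -0.     0.02 ] [234. 218.]
dD [ 0.355 -0.288  0.02 ] [162. 155.]
sB [0.624 0.117 0.02 ] [259. 271.]
sC [ 0.68  -0.113  0.02 ] [165. 263.]
sD [ 0.549 -0.366  0.02 ] [105. 196.]
tin [0.369 0.313 0.02 ] [357. 213.]
blk [ 0.456 -0.146  0.02 ] [191. 192.]
```

View pics/c1.png

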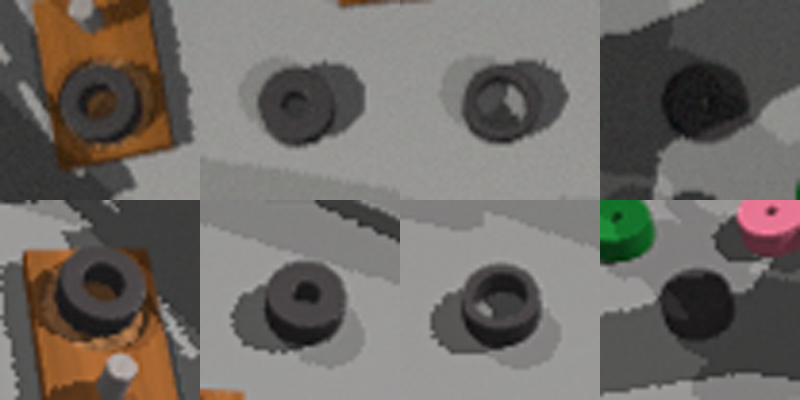

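View pics/c2.png

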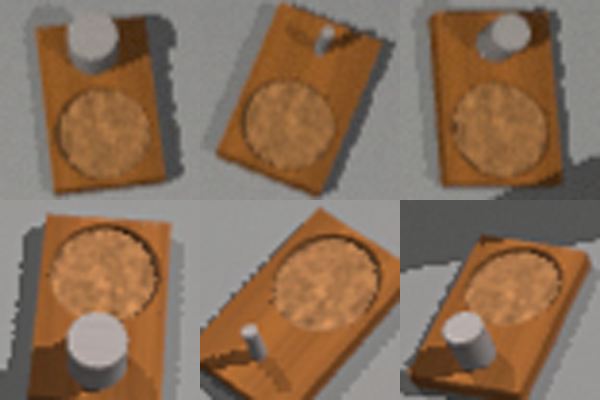

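The sizes are readable. The die on stand A has the 28 bore, so A is stand_19. dB is die_19, dC is die_38 and dD is die_10. Stand B is 38, C is 10 and D is 28. Next I fit the poses precisely.

```bash
cat > fit.py <<'E'
from h import *
from scipy.optimize import minimize
from scipy.ndimage import map_coordinates
th=np.linspace(0,2*np.pi,48,endpoint=False); ci=np.c_[np.cos(th),np.sin(th)]
def cyl(x,y,z0,z1,r): 
    return np.vstack([np.c_[ci*r+[x,y],np.full(48,z)] for z in(z0,z1)])
def hullcon(uv,n=160):
    h=cv2.convexHull(uv.astype(np.float32))[:,0].astype(float); c=np.vstack([h,h[:1]]); L=np.r_[0,np.cumsum(np.hypot(*np.diff(c,axis=0).T))]
    s=np.linspace(0,L[-1],n,endpoint=False); P=np.c_[np.interp(s,L,c[:,0]),np.interp(s,L,c[:,1])]
    P2=np.roll(P,-1,0)-np.roll(P,1,0); N=np.c_[P2[:,1],-P2[:,0]]; N/=np.linalg.norm(N,axis=1)[:,None]
    if ((P-P.mean(0))*N).sum()<0:N=-N
    return P,N
def prep(f,kind):
    c=f["color"].astype(float)
    if kind=="dark": return cv2.GaussianBlur(c.sum(2)/3,(0,0),.8)
    r=(c[:,:,0]-c[:,:,2])/(c.sum(2)+20)*200
    return -cv2.GaussianBlur(r,(0,0),.8)
def score(img,uv,d=1.2,cap=40):
    P,N=hullcon(uv); a=map_coordinates(img,(P+d*N).T[::-1],order=1,mode="nearest"); b=map_coordinates(img,(P-d*N).T[::-1],order=1,mode="nearest")
    return np.clip(a-b,-5,cap).mean()
def fitdie(fs,p0,z0=0.,r=.028,h=.026):
    I=[prep(f,"dark") for f in fs]
    fun=lambda p:-sum(score(i,proj(f,cyl(p[0],p[1],z0,z0+h,r))) for i,f in zip(I,fs))
    return best(fun,p0,[.008,.008])
def box(p):
    c,s=np.cos(p[2]),np.sin(p[2]); R=np.array([[c,-s],[s,c]])
    q=np.array([[-.041,-.042],[.089,-.042],[.089,.042],[-.041,.042]])@R.T+p[:2]
    return np.vstack([np.c_[q,np.full(4,z)] for z in(0,.016)])
def fitstand(fs,p0):
    I=[prep(f,"or") for f in fs]
    fun=lambda p:-sum(score(i,proj(f,box(p))) for i,f in zip(I,fs))
    return best(fun,p0,[.01,.01,.1])
def best(fun,p0,s):
    rng=np.random.default_rng(0); B=None
    for k in range(25):
        q=np.array(p0)+(0 if k==0 else rng.normal(size=len(s))*s)
        r=minimize(fun,q,method="Nelder-Mead",options=dict(initial_simplex=np.vstack([q]+[q+np.eye(len(s))[i]*s[i]*.5 for i in range(len(s))]),xatol=1e-5,fatol=1e-4,maxiter=200))
        if B is None or r.fun<B.fun:B=r
    return B.x,B.fun
E
cat > run.py <<'E'
from fit import *
f=np.load("top.npy",allow_pickle=True).item(); g=np.load("scene.npy",allow_pickle=True).item()
st={"s19":(.49,.347,0.),"s38":(.61,.117,0.),"s10":(.66,-.113,-.3),"s28":(.53,-.366,0.)}
di={"d28":(.49,.347,.011),"d19":(.47,.158,0),"d38":(.497,0,0),"d10":(.355,-.288,0)}
V=[f["color"][:,:,::-1].copy(),g["color"][:,:,::-1].copy()]
V=[cv2.resize(v,None,fx=4,fy=4,interpolation=cv2.INTER_CUBIC) for v in V]
def draw(P):
    for v,fr in zip(V,(f,g)):
        h=cv2.convexHull(((proj(fr,P)+.5)*4-.5).astype(np.float32)); cv2.polylines(v,[h.astype(int)],True,(0,255,0),1)
C={}
for n,p in st.items():
    for fs,l in(((f,g),"both"),((f,),"top"),((g,),"scene")):
        x,s=fitstand(fs,p); print(n,l,x.round(4),round(s,1))
        if l=="both": draw(box(x)); draw(cyl(x[0],x[1],.016,.016,.036));C[n]=x
for n,p in di.items():
    for fs,l in(((f,g),"both"),((f,),"top"),((g,),"scene")):
        x,s=fitdie(fs,p[:2],p[2]); print(n,l,x.round(4),round(s,1))
        if l=="both": draw(cyl(x[0],x[1],p[2],p[2]+.026,.028));C[n]=x
t,s=fitdie((f,g),(.369,.313),0,.036,.05); print("tin",t,s)
np.save("C.npy",C,allow_pickle=True)
for v,fr,l in zip(V,(f,g),"ts"):
    R=[]
    for n,x in C.items():
        c=proj(fr,[x[0]+(.02 if n[0]=="s" else 0),x[1],.02])[0]*4; a,b=np.clip(c.astype(int),[100,100],[2048-100,1536-100]); R.append(v[b-100:b+100,a-100:a+100])
    cv2.imwrite(f"pics/fit_{l}.png",np.vstack([np.hstack(R[:4]),np.hstack(R[4:])]))
E
python3 run.py
```

```text
s19 both [0.4917 0.3439 0.3482] -75.3
s19 top [0.4934 0.3457 0.3438] -39.3
s19 scene [0.49   0.3429 0.3522] -37.2
s38 both [0.602  0.1117 0.2589] -76.2
s38 top [0.6026 0.1123 0.2677] -36.6
s38 scene [0.6011 0.1106 0.2615] -39.9
s10 both [ 0.6622 -0.1059 -0.2637] -79.7
s10 top [ 0.6627 -0.1053 -0.2642] -39.9
s10 scene [ 0.6613 -0.1072 -0.2591] -40.0
s28 both [ 0.5317 -0.3693  0.1416] -78.6
s28 top [ 0.5318 -0.3682  0.1427] -38.7
s28 scene [ 0.5299 -0.3711  0.1554] -40.0
d28 both [0.4888 0.344 ] -27.9
d28 top [0.4954 0.3312] -13.3
d28 scene [0.4964 0.3308] -19.4
d19 both [0.4694 0.1592] -72.1
d19 top [0.4687 0.1597] -33.6
d19 scene [0.4681 0.158 ] -38.8
d38 both [ 4.965e-01 -4.000e-04] -70.2
d38 top [ 4.981e-01 -2.000e-04] -32.1
d38 scene [ 0.4961 -0.001 ] -38.2
d10 both [ 0.3542 -0.2921] -65.1
d10 top [ 0.3543 -0.2911] -30.3
d10 scene [ 0.3535 -0.2943] -36.0
tin [0.36229801 0.30414213] -47.66868046745559
```

View pics/fit_t.png

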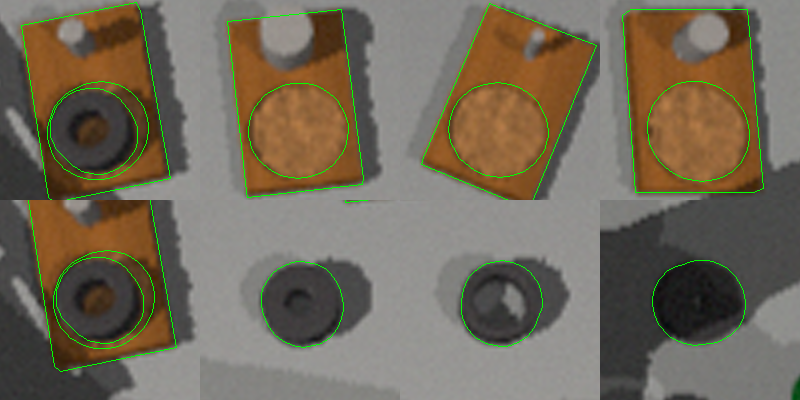

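View pics/fit_s.png

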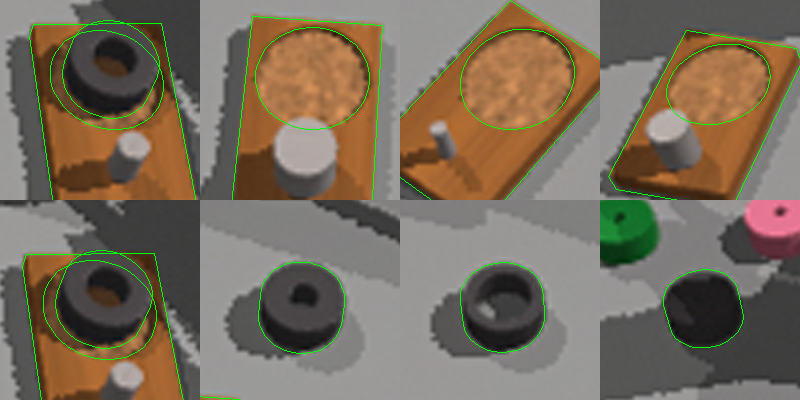

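The stand and loose-die outlines fit well. Only d28 is off, because the orange surround confuses the fit. I'll refit it on the orange-versus-grey channel.

```bash
cat > r28.py <<'E'
from fit import *
f=np.load("top.npy",allow_pickle=True).item(); g=np.load("scene.npy",allow_pickle=True).item()
fs=(f,g)
for sub in (fs,(f,),(g,)):
    I=[-prep(x,"or") for x in sub]
    fun=lambda p:-sum(score(i,proj(x,cyl(p[0],p[1],.011,.037,.028))) for i,x in zip(I,sub))
    x,s=best(fun,(.492,.350),[.006,.006]); print(x,s)
    if sub is fs: X=x
C=np.load("C.npy",allow_pickle=True).item(); C["d28"]=X; np.save("C.npy",C,allow_pickle=True)
R=[]
for fr in fs:
    v=cv2.resize(fr["color"][:,:,::-1],None,fx=6,fy=6,interpolation=cv2.INTER_CUBIC)
    cv2.polylines(v,[cv2.convexHull(((proj(fr,cyl(*X,.011,.037,.028))+.5)*6).astype(np.float32)).astype(int)],True,(0,255,0),1)
    a,b=(proj(fr,[*X,.02])[0]*6).astype(int); R.append(v[b-200:b+200,a-200:a+200])
cv2.imwrite("pics/d28.png",np.hstack(R))
E
python3 r28.py
```

```text
[0.48760162 0.34423484] -67.53913641747158
[0.48843945 0.34665788] -39.37362573228191
[0.48686022 0.34332984] -30.18585606720699
```

View pics/d28.png

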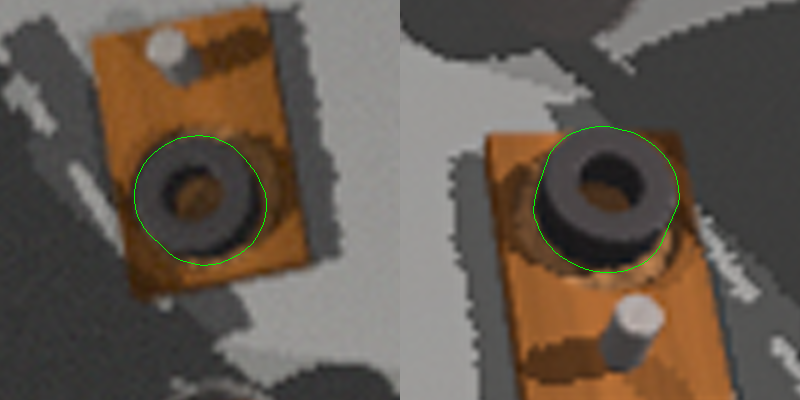

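d28's fit is now good to about 2 mm, since the two views agree. I'll check decoy clearance around d10 and write a move calculator.

```bash
cat >> h.py <<'E'
from scipy.spatial.transform import Rotation as Ro
def need(x,y,z,psi=None,show=True):
    s=monitor.state(); q=s["tool_rot"]; R=Ro.from_quat([q[1],q[2],q[3],q[0]])
    M=R.as_matrix(); cur=np.arctan2(M[1,0],M[0,0]); psi=cur if psi is None else psi
    T=Ro.from_euler("z",psi)*Ro.from_euler("x",np.pi)
    d=R.inv().apply(np.array([x,y,z])-s["tool_pos"])*100; w=(R.inv()*T).as_rotvec(degrees=True)
    print("tcp",s["tool_pos"].round(4),"psi",round(cur,3),"t",round(s["time"],2),"F",s["contact_force"].round(1),"w",round(s["gripper_width"]*8.54,2)); print("shift cm",d.round(2),"turn deg",w.round(2))
E
python3 - <<'E'
from h import *
f=np.load("top.npy",allow_pickle=True).item()
for n,uv in dict(pink=(573,440),green=(642,421)).items(): print(n,back(f,np.array(uv)/1.5625,.026).round(3))
C=np.load("C.npy",allow_pickle=True).item()
for n,x in C.items(): print(n,x.round(4))
d=np.array([.354,-.292])
need(.354,-.292,.15,-.26)
E
```

```text
pink [ 0.252 -0.274  0.026]
green [ 0.3   -0.388  0.026]
s19 [0.4917 0.3439 0.3482]
s38 [0.602  0.1117 0.2589]
s10 [ 0.6622 -0.1059 -0.2637]
s28 [ 0.5317 -0.3693  0.1416]
d28 [0.4876 0.3442]
d19 [0.4694 0.1592]
d38 [ 4.965e-01 -4.000e-04]
d10 [ 0.3542 -0.2921]
tcp [ 0.1436 -0.6079  0.2305] psi 0.232 t 0.2 F [0.2 0.3 0.2] w 8.53
shift cm [ 27.74 -25.9    8.09] turn deg [-8.000e-02  1.000e-02  2.818e+01]
```

>>> step_arm(series=[{"tx": 1,"ty": -1,"tz": 0.3,"wz": 1,"grip": 8.5},{"tx": 3,"ty": -3,"tz": 1,"wz": 3,"grip": 8.5},{"tx": 6,"ty": -5.6,"tz": 2,"wz": 6,"grip": 8.5},{"tx": 9,"ty": -8.4,"tz": 3,"wz": 10,"grip": 8.5},{"tx": 12,"ty": -11.2,"tz": 4,"wz": 14,"grip": 8.5},{"tx": 15,"ty": -14,"tz": 5,"wz": 18,"grip": 8.5},{"tx": 18,"ty": -16.8,"tz": 6,"wz": 22,"grip": 8.5},{"tx": 21,"ty": -19.6,"tz": 7,"wz": 26,"grip": 8.5},{"tx": 24,"ty": -22.4,"tz": 8,"wz": 28.2,"grip": 8.5},{"tx": 26.5,"ty": -24.8,"tz": 8.1,"wz": 28.2,"grip": 8.5}])

```text
$.series[0]: bad value
```

```bash
python3 -c "
from h import *
need(.3542,-.2921,.15,-.26);need(.3542,-.2921,.005,-.26)"
```

```text
tcp [ 0.1436 -0.6079  0.2305] psi 0.232 t 0.2 F [0.2 0.3 0.2] w 8.53
shift cm [ 27.75 -25.88   8.09] turn deg [-8.000e-02  1.000e-02  2.818e+01]
tcp [ 0.1436 -0.6079  0.2305] psi 0.232 t 0.2 F [0.2 0.3 0.2] w 8.53
shift cm [ 27.75 -25.86  22.59] turn deg [-8.000e-02  1.000e-02  2.818e+01]
```

>>> step_arm(series=[{"tx": 1,"ty": -1,"tz": 0.3,"wx": 0,"wy": 0,"wz": 1,"grip": 8.5},{"tx": 3,"ty": -3,"tz": 1,"wx": 0,"wy": 0,"wz": 3,"grip": 8.5},{"tx": 6,"ty": -5.6,"tz": 2,"wx": 0,"wy": 0,"wz": 6,"grip": 8.5},{"tx": 9,"ty": -8.4,"tz": 3,"wx": 0,"wy": 0,"wz": 10,"grip": 8.5},{"tx": 12,"ty": -11.2,"tz": 4,"wx": 0,"wy": 0,"wz": 14,"grip": 8.5},{"tx": 15,"ty": -14,"tz": 5,"wx": 0,"wy": 0,"wz": 18,"grip": 8.5},{"tx": 18,"ty": -16.8,"tz": 6,"wx": 0,"wy": 0,"wz": 22,"grip": 8.5},{"tx": 21,"ty": -19.6,"tz": 7,"wx": 0,"wy": 0,"wz": 26,"grip": 8.5},{"tx": 24,"ty": -22.4,"tz": 8,"wx": 0,"wy": 0,"wz": 28.2,"grip": 8.5},{"tx": 26.5,"ty": -24.8,"tz": 8.1,"wx": 0,"wy": 0,"wz": 28.2,"grip": 8.5}])

```text
time: 1.03
tool_pos: [0.3445, -0.3031, 0.1482]
tool_rot: [-0.001, 0.991, -0.131, -0.001]
contact_force: [0.6, -0.2, -0.3]
gripper_width: 0.998
```

```bash
python3 -c "
from h import *
need(.3542,-.2921,.005,-.26)"
```

```text
tcp [ 0.3445 -0.3031  0.1482] psi -0.262 t 1.03 F [ 0.6 -0.2 -0.3] w 8.52
shift cm [ 0.69 -1.29 14.32] turn deg [-0.11  0.13 -0.11]
```

>>> step_arm(series=[{"tx": 0.4,"ty": -0.7,"tz": 1,"wx": 0,"wy": 0,"wz": 0,"grip": 8.5},{"tx": 0.7,"ty": -1.3,"tz": 3,"wx": 0,"wy": 0,"wz": 0,"grip": 8.5},{"tx": 0.7,"ty": -1.3,"tz": 6,"wx": 0,"wy": 0,"wz": 0,"grip": 8.5},{"tx": 0.7,"ty": -1.3,"tz": 8,"wx": 0,"wy": 0,"wz": 0,"grip": 8.5},{"tx": 0.7,"ty": -1.3,"tz": 9,"wx": 0,"wy": 0,"wz": 0,"grip": 8.5},{"tx": 0.7,"ty": -1.3,"tz": 9,"wx": 0,"wy": 0,"wz": 0,"grip": 8.5},{"tx": 0.7,"ty": -1.3,"tz": 9,"wx": 0,"wy": 0,"wz": 0,"grip": 8.5},{"tx": 0.7,"ty": -1.3,"tz": 9,"wx": 0,"wy": 0,"wz": 0,"grip": 8.5},{"tx": 0.7,"ty": -1.3,"tz": 9,"wx": 0,"wy": 0,"wz": 0,"grip": 8.5},{"tx": 0.7,"ty": -1.3,"tz": 9,"wx": 0,"wy": 0,"wz": 0,"grip": 8.5}])

```text
time: 1.87
tool_pos: [0.3553, -0.2963, 0.0619]
tool_rot: [0.001, 0.992, -0.13, 0.001]
contact_force: [-0.3, -0.4, 0.2]
gripper_width: 0.996
```

```bash
python3 -c "
from h import *
need(.3542,-.2921,.005,-.26)"
```

```text
tcp [ 0.3553 -0.2963  0.0619] psi -0.261 t 1.87 F [-0.3 -0.4  0.2] w 8.51
shift cm [-0.23 -0.39  5.69] turn deg [ 0.09 -0.14 -0.04]
```

>>> step_arm(series=[{"tx": -0.2,"ty": -0.4,"tz": 1,"wx": 0,"wy": 0,"wz": 0,"grip": 8.5},{"tx": -0.2,"ty": -0.4,"tz": 2.5,"wx": 0,"wy": 0,"wz": 0,"grip": 8.5},{"tx": -0.2,"ty": -0.4,"tz": 4,"wx": 0,"wy": 0,"wz": 0,"grip": 8.5},{"tx": -0.2,"ty": -0.4,"tz": 5.2,"wx": 0,"wy": 0,"wz": 0,"grip": 8.5},{"tx": -0.2,"ty": -0.4,"tz": 5.6,"wx": 0,"wy": 0,"wz": 0,"grip": 8.5},{"tx": -0.2,"ty": -0.4,"tz": 5.7,"wx": 0,"wy": 0,"wz": 0,"grip": 8.5},{"tx": -0.2,"ty": -0.4,"tz": 5.7,"wx": 0,"wy": 0,"wz": 0,"grip": 8.5},{"tx": -0.2,"ty": -0.4,"tz": 5.7,"wx": 0,"wy": 0,"wz": 0,"grip": 8.5},{"tx": -0.2,"ty": -0.4,"tz": 5.7,"wx": 0,"wy": 0,"wz": 0,"grip": 8.5},{"tx": -0.2,"ty": -0.4,"tz": 5.7,"wx": 0,"wy": 0,"wz": 0,"grip": 8.5}])

```text
time: 2.7
tool_pos: [0.3542, -0.2914, 0.0042]
tool_rot: [0.001, 0.992, -0.13, 0.001]
contact_force: [0.0, -0.4, 0.2]
gripper_width: 0.999
```

```bash
python3 - <<'E'
from h import *
need(.3542,-.2921,.005,-.26)
R=[]
for n in("top","scene"):
    f=grab_frame(n); a,b=proj(f,[.3542,-.2921,.03])[0].astype(int); R.append(cv2.resize(f["color"][max(b-40,0):b+40,a-40:a+40,::-1],(400,400),interpolation=cv2.INTER_CUBIC))
cv2.imwrite("pics/g1.png",np.hstack(R))
E
```

```text
tcp [ 0.3542 -0.2914  0.0042] psi -0.26 t 2.7 F [ 0.  -0.4  0.2] w 8.53
shift cm [ 0.02  0.07 -0.08] turn deg [ 0.05 -0.08 -0.02]
```

View pics/g1.png

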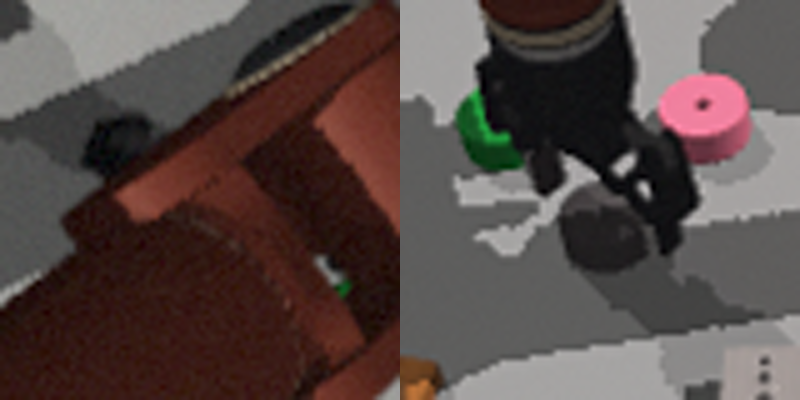

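The fingers straddle die_10 in the scene crop: left tip at (545,185), right tip at (670,250), die at (603,232). Closing now.

>>> step_arm(series=[{"tx": 0,"ty": 0,"tz": 0,"wx": 0,"wy": 0,"wz": 0,"grip": 7},{"tx": 0,"ty": 0,"tz": 0,"wx": 0,"wy": 0,"wz": 0,"grip": 6},{"tx": 0,"ty": 0,"tz": 0,"wx": 0,"wy": 0,"wz": 0,"grip": 5},{"tx": 0,"ty": 0,"tz": 0,"wx": 0,"wy": 0,"wz": 0,"grip": 4.5},{"tx": 0,"ty": 0,"tz": 0,"wx": 0,"wy": 0,"wz": 0,"grip": 4.5},{"tx": 0,"ty": 0,"tz": 0,"wx": 0,"wy": 0,"wz": 0,"grip": 4.5},{"tx": 0,"ty": 0,"tz": 0,"wx": 0,"wy": 0,"wz": 0,"grip": 4.5},{"tx": 0,"ty": 0,"tz": 0,"wx": 0,"wy": 0,"wz": 0,"grip": 4.5},{"tx": 0,"ty": 0,"tz": 0,"wx": 0,"wy": 0,"wz": 0,"grip": 4.5},{"tx": 0,"ty": 0,"tz": 0,"wx": 0,"wy": 0,"wz": 0,"grip": 4.5}])

```text
time: 3.63
tool_pos: [0.3539, -0.2914, 0.0042]
tool_rot: [0.0, 0.992, -0.13, -0.0]
contact_force: [-2.0, 0.8, 5.5]
gripper_width: 0.642
```

```bash
python3 -c "
from h import *
need(.6622,-.1059,.12,-.264)"
```

```text
tcp [ 0.3539 -0.2914  0.0042] psi -0.26 t 3.63 F [-2.   0.8  5.5] w 5.48
shift cm [ 25.03 -25.84 -11.6 ] turn deg [0.04 0.   0.22]
```

>>> step_arm(series=[{"tx": 0,"ty": 0,"tz": -0.3,"wx": 0,"wy": 0,"wz": 0,"grip": 4.5},{"tx": 0,"ty": 0,"tz": -1.2,"wx": 0,"wy": 0,"wz": 0,"grip": 4.5},{"tx": 0,"ty": 0,"tz": -3,"wx": 0,"wy": 0,"wz": 0,"grip": 4.5},{"tx": 0,"ty": 0,"tz": -5.5,"wx": 0,"wy": 0,"wz": 0,"grip": 4.5},{"tx": 0.5,"ty": -0.5,"tz": -8,"wx": 0,"wy": 0,"wz": 0,"grip": 4.5},{"tx": 1.5,"ty": -1.5,"tz": -10,"wx": 0,"wy": 0,"wz": 0,"grip": 4.5},{"tx": 3,"ty": -3,"tz": -11,"wx": 0,"wy": 0,"wz": 0,"grip": 4.5},{"tx": 5,"ty": -5,"tz": -11.6,"wx": 0,"wy": 0,"wz": 0,"grip": 4.5},{"tx": 7.5,"ty": -7.5,"tz": -11.6,"wx": 0,"wy": 0,"wz": 0,"grip": 4.5},{"tx": 10,"ty": -10,"tz": -11.6,"wx": 0,"wy": 0,"wz": 0,"grip": 4.5}])

```text
time: 4.47
tool_pos: [0.477, -0.2192, 0.12]
tool_rot: [0.0, 0.991, -0.13, 0.0]
contact_force: [0.0, -1.5, -3.3]
gripper_width: 0.644
```

```bash
python3 -c "
from h import *
need(.6622,-.1059,.12,-.264)"
```

```text
tcp [ 0.477  -0.2192  0.12  ] psi -0.261 t 4.47 F [ 0.  -1.5 -3.3] w 5.5
shift cm [ 1.496e+01 -1.573e+01  1.000e-02] turn deg [ 0.01 -0.05  0.14]
```

>>> step_arm(series=[{"tx": 2,"ty": -2.1,"tz": 0,"wx": 0,"wy": 0,"wz": 0,"grip": 4.5},{"tx": 4.5,"ty": -4.7,"tz": 0,"wx": 0,"wy": 0,"wz": 0,"grip": 4.5},{"tx": 7,"ty": -7.4,"tz": 0,"wx": 0,"wy": 0,"wz": 0,"grip": 4.5},{"tx": 9.5,"ty": -10,"tz": 0,"wx": 0,"wy": 0,"wz": 0,"grip": 4.5},{"tx": 12,"ty": -12.6,"tz": 0,"wx": 0,"wy": 0,"wz": 0,"grip": 4.5},{"tx": 13.8,"ty": -14.5,"tz": 0,"wx": 0,"wy": 0,"wz": 0,"grip": 4.5},{"tx": 14.7,"ty": -15.5,"tz": 1,"wx": 0,"wy": 0,"wz": 0,"grip": 4.5},{"tx": 15,"ty": -15.7,"tz": 3,"wx": 0,"wy": 0,"wz": 0,"grip": 4.5},{"tx": 15,"ty": -15.7,"tz": 5,"wx": 0,"wy": 0,"wz": 0,"grip": 4.5},{"tx": 15,"ty": -15.7,"tz": 6,"wx": 0,"wy": 0,"wz": 0,"grip": 4.5}])

```text
time: 5.3
tool_pos: [0.6594, -0.1057, 0.0556]
tool_rot: [-0.0, 0.992, -0.129, -0.003]
contact_force: [-0.9, 0.8, -4.6]
gripper_width: 0.64
```

```bash
python3 -c "
from h import *
need(.6622,-.1059,.0152,-.264)"
```

```text
tcp [ 0.6594 -0.1057  0.0556] psi -0.26 t 5.3 F [-0.9  0.8 -4.6] w 5.47
shift cm [ 0.3  -0.06  4.04] turn deg [-0.01  0.34  0.25]
```

>>> step_arm(series=[{"tx": 0.2,"ty": 0,"tz": 0.5,"wx": 0,"wy": 0,"wz": 0,"grip": 4.5},{"tx": 0.2,"ty": 0,"tz": 1.2,"wx": 0,"wy": 0,"wz": 0,"grip": 4.5},{"tx": 0.2,"ty": 0,"tz": 2,"wx": 0,"wy": 0,"wz": 0,"grip": 4.5},{"tx": 0.2,"ty": 0,"tz": 2.6,"wx": 0,"wy": 0,"wz": 0,"grip": 4.5},{"tx": 0.2,"ty": 0,"tz": 3,"wx": 0,"wy": 0,"wz": 0,"grip": 4.5},{"tx": 0.2,"ty": 0,"tz": 3.2,"wx": 0,"wy": 0,"wz": 0,"grip": 4.5},{"tx": 0.2,"ty": 0,"tz": 3.2,"wx": 0,"wy": 0,"wz": 0,"grip": 4.5},{"tx": 0.2,"ty": 0,"tz": 3.2,"wx": 0,"wy": 0,"wz": 0,"grip": 4.5},{"tx": 0.2,"ty": 0,"tz": 3.2,"wx": 0,"wy": 0,"wz": 0,"grip": 4.5},{"tx": 0.2,"ty": 0,"tz": 3.2,"wx": 0,"wy": 0,"wz": 0,"grip": 4.5}])

```text
time: 6.13
tool_pos: [0.6638, -0.1075, 0.0279]
tool_rot: [0.0, 0.992, -0.13, 0.0]
contact_force: [-1.4, -0.3, -4.8]
gripper_width: 0.635
```

```bash
python3 -c "
from h import *
need(.6622,-.1059,.0152,-.264)"
```

```text
tcp [ 0.6638 -0.1075  0.0279] psi -0.26 t 6.13 F [-1.4 -0.3 -4.8] w 5.42
shift cm [-0.2  -0.12  1.27] turn deg [ 0.   -0.06  0.21]
```

>>> step_arm(series=[{"tx": -0.1,"ty": -0.1,"tz": 0.3,"wx": 0,"wy": 0,"wz": 0,"grip": 4.5},{"tx": -0.2,"ty": -0.1,"tz": 0.6,"wx": 0,"wy": 0,"wz": 0,"grip": 4.5},{"tx": -0.2,"ty": -0.1,"tz": 0.9,"wx": 0,"wy": 0,"wz": 0,"grip": 4.5},{"tx": -0.2,"ty": -0.1,"tz": 1.05,"wx": 0,"wy": 0,"wz": 0,"grip": 4.5},{"tx": -0.2,"ty": -0.1,"tz": 1.15,"wx": 0,"wy": 0,"wz": 0,"grip": 4.5},{"tx": -0.2,"ty": -0.1,"tz": 1.2,"wx": 0,"wy": 0,"wz": 0,"grip": 4.5},{"tx": -0.2,"ty": -0.1,"tz": 1.25,"wx": 0,"wy": 0,"wz": 0,"grip": 4.5},{"tx": -0.2,"ty": -0.1,"tz": 1.25,"wx": 0,"wy": 0,"wz": 0,"grip": 4.5},{"tx": -0.2,"ty": -0.1,"tz": 1.25,"wx": 0,"wy": 0,"wz": 0,"grip": 4.5},{"tx": -0.2,"ty": -0.1,"tz": 1.25,"wx": 0,"wy": 0,"wz": 0,"grip": 4.5}])

```text
time: 6.97
tool_pos: [0.6619, -0.106, 0.0153]
tool_rot: [0.0, 0.992, -0.13, 0.0]
contact_force: [-2.6, 1.3, 0.9]
gripper_width: 0.638
```

```bash
python3 - <<'E'
from h import *
need(.6622,-.1059,.0152,-.264)
R=[]
for n in("top","scene"):
    f=grab_frame(n); a,b=proj(f,[.6622,-.1059,.03])[0].astype(int); R.append(cv2.resize(f["color"][max(b-40,0):b+40,a-40:a+40,::-1],(400,400),interpolation=cv2.INTER_CUBIC))
cv2.imwrite("pics/g2.png",np.hstack(R))
E
```

```text
tcp [ 0.6619 -0.106   0.0153] psi -0.26 t 6.97 F [-2.6  1.3  0.9] w 5.45
shift cm [ 0.03 -0.02  0.01] turn deg [-0.   -0.02  0.21]
```

View pics/g2.png

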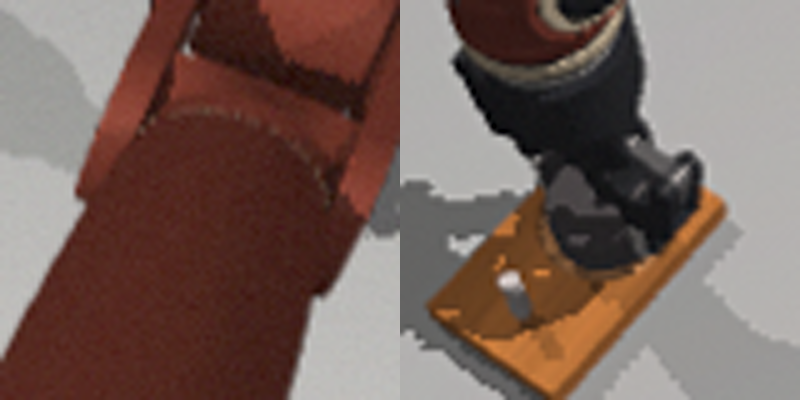

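The wrist force rose from -4.8 N to +0.9 N at exactly the expected height, so the die rests on the floor, and the scene crop shows it inside the recess. Releasing and retracting.

>>> step_arm(series=[{"tx": 0,"ty": 0,"tz": 0,"wx": 0,"wy": 0,"wz": 0,"grip": 6},{"tx": 0,"ty": 0,"tz": 0,"wx": 0,"wy": 0,"wz": 0,"grip": 7},{"tx": 0,"ty": 0,"tz": 0,"wx": 0,"wy": 0,"wz": 0,"grip": 8},{"tx": 0,"ty": 0,"tz": 0,"wx": 0,"wy": 0,"wz": 0,"grip": 8.5},{"tx": 0,"ty": 0,"tz": 0,"wx": 0,"wy": 0,"wz": 0,"grip": 8.5},{"tx": 0,"ty": 0,"tz": -0.5,"wx": 0,"wy": 0,"wz": 0,"grip": 8.5},{"tx": 0,"ty": 0,"tz": -2,"wx": 0,"wy": 0,"wz": 0,"grip": 8.5},{"tx": 0,"ty": 0,"tz": -5,"wx": 0,"wy": 0,"wz": 0,"grip": 8.5},{"tx": 0,"ty": 0,"tz": -8.5,"wx": 0,"wy": 0,"wz": 0,"grip": 8.5},{"tx": 0,"ty": 0,"tz": -11,"wx": 0,"wy": 0,"wz": 0,"grip": 8.5}])

```text
time: 7.9
tool_pos: [0.6629, -0.1062, 0.1293]
tool_rot: [0.0, 0.992, -0.13, 0.002]
contact_force: [0.8, -0.5, 0.7]
gripper_width: 0.991
```

```bash
python3 -c "
from h import *
need(.4876,.3442,.11,.348)"
```

```text
tcp [ 0.6629 -0.1062  0.1293] psi -0.26 t 7.9 F [ 0.8 -0.5  0.7] w 8.47
shift cm [-28.54 -39.01   1.82] turn deg [  0.07  -0.22 -34.86]
```

>>> step_arm(series=[{"tx": -1,"ty": -1.4,"tz": 0,"wx": 0,"wy": 0,"wz": -1,"grip": 8.5},{"tx": -3,"ty": -4,"tz": 0,"wx": 0,"wy": 0,"wz": -4,"grip": 8.5},{"tx": -5,"ty": -7,"tz": 0,"wx": 0,"wy": 0,"wz": -7,"grip": 8.5},{"tx": -7.4,"ty": -10.2,"tz": 0,"wx": 0,"wy": 0,"wz": -10,"grip": 8.5},{"tx": -9.8,"ty": -13.4,"tz": 0,"wx": 0,"wy": 0,"wz": -13,"grip": 8.5},{"tx": -12.2,"ty": -16.6,"tz": 0,"wx": 0,"wy": 0,"wz": -16,"grip": 8.5},{"tx": -14.6,"ty": -19.9,"tz": 0,"wx": 0,"wy": 0,"wz": -19,"grip": 8.5},{"tx": -17,"ty": -23.2,"tz": 0,"wx": 0,"wy": 0,"wz": -22,"grip": 8.5},{"tx": -19.4,"ty": -26.5,"tz": 0,"wx": 0,"wy": 0,"wz": -25,"grip": 8.5},{"tx": -21.5,"ty": -29.4,"tz": 0,"wx": 0,"wy": 0,"wz": -28,"grip": 8.5}])

```text
time: 8.73
tool_pos: [0.5284, 0.2359, 0.126]
tool_rot: [-0.0, 0.993, 0.116, 0.001]
contact_force: [0.3, -0.1, 0.3]
gripper_width: 0.996
```

```bash
python3 -c "
from h import *
need(.4876,.3442,.11,.348)"
```

```text
tcp [0.5284 0.2359 0.126 ] psi 0.232 t 8.73 F [ 0.3 -0.1  0.3] w 8.51
shift cm [ -1.49 -11.48   1.61] turn deg [-0.02 -0.09 -6.66]
```

>>> step_arm(series=[{"tx": -0.4,"ty": -3,"tz": 0,"wx": 0,"wy": 0,"wz": -2,"grip": 8.5},{"tx": -0.8,"ty": -6,"tz": 0,"wx": 0,"wy": 0,"wz": -4,"grip": 8.5},{"tx": -1.2,"ty": -9,"tz": 0,"wx": 0,"wy": 0,"wz": -6,"grip": 8.5},{"tx": -1.4,"ty": -10.8,"tz": 0.5,"wx": 0,"wy": 0,"wz": -6.7,"grip": 8.5},{"tx": -1.5,"ty": -11.3,"tz": 1.6,"wx": 0,"wy": 0,"wz": -6.7,"grip": 8.5},{"tx": -1.5,"ty": -11.3,"tz": 3,"wx": 0,"wy": 0,"wz": -6.7,"grip": 8.5},{"tx": -1.5,"ty": -11.3,"tz": 4,"wx": 0,"wy": 0,"wz": -6.7,"grip": 8.5},{"tx": -1.5,"ty": -11.3,"tz": 4.4,"wx": 0,"wy": 0,"wz": -6.7,"grip": 8.5},{"tx": -1.5,"ty": -11.3,"tz": 4.4,"wx": 0,"wy": 0,"wz": -6.7,"grip": 8.5},{"tx": -1.5,"ty": -11.3,"tz": 4.4,"wx": 0,"wy": 0,"wz": -6.7,"grip": 8.5}])

```text
time: 9.57
tool_pos: [0.4897, 0.3391, 0.0802]
tool_rot: [0.0, 0.985, 0.171, -0.001]
contact_force: [0.5, 0.2, -0.7]
gripper_width: 0.997
```

```bash
cat > look.py <<'E'
import sys
from h import *
x,y,name=float(sys.argv[1]),float(sys.argv[2]),sys.argv[3]
R=[]
for n in("top","scene"):
    f=grab_frame(n); a,b=proj(f,[x,y,.03])[0].astype(int); im=cv2.copyMakeBorder(f["color"],60,60,60,60,cv2.BORDER_CONSTANT)
    R.append(cv2.resize(im[b+20:b+100,a+20:a+100,::-1],(400,400),interpolation=cv2.INTER_CUBIC))
cv2.imwrite(f"pics/{name}.png",np.hstack(R))
E
python3 -c "
from h import *
need(.4876,.3442,.016,.348)"; python3 look.py .4876 .3442 g3
```

```text
tcp [0.4897 0.3391 0.0802] psi 0.344 t 9.57 F [ 0.5  0.2 -0.7] w 8.51
shift cm [-0.01 -0.55  6.42] turn deg [ 0.02  0.07 -0.25]
```

View pics/g3.png

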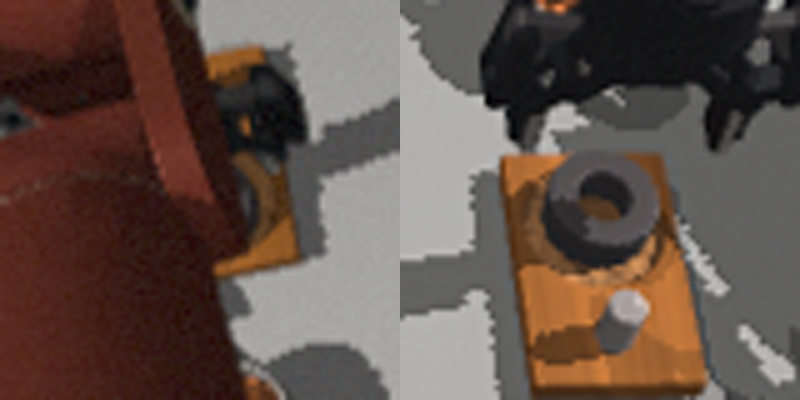

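>>> step_arm(series=[{"tx": 0,"ty": -0.5,"tz": 0.8,"wx": 0,"wy": 0,"wz": 0,"grip": 8.5},{"tx": 0,"ty": -0.5,"tz": 2.2,"wx": 0,"wy": 0,"wz": 0,"grip": 8.5},{"tx": 0,"ty": -0.5,"tz": 4,"wx": 0,"wy": 0,"wz": 0,"grip": 8.5},{"tx": 0,"ty": -0.5,"tz": 5.4,"wx": 0,"wy": 0,"wz": 0,"grip": 8.5},{"tx": 0,"ty": -0.5,"tz": 6.1,"wx": 0,"wy": 0,"wz": 0,"grip": 8.5},{"tx": 0,"ty": -0.5,"tz": 6.4,"wx": 0,"wy": 0,"wz": 0,"grip": 8.5},{"tx": 0,"ty": -0.5,"tz": 6.4,"wx": 0,"wy": 0,"wz": 0,"grip": 8.5},{"tx": 0,"ty": -0.5,"tz": 6.4,"wx": 0,"wy": 0,"wz": 0,"grip": 8.5},{"tx": 0,"ty": -0.5,"tz": 6.4,"wx": 0,"wy": 0,"wz": 0,"grip": 8.5},{"tx": 0,"ty": -0.5,"tz": 6.4,"wx": 0,"wy": 0,"wz": 0,"grip": 8.5}])

```text
time: 10.5
tool_pos: [0.4886, 0.3453, 0.0179]
tool_rot: [-0.0, 0.985, 0.172, 0.001]
contact_force: [1.0, -0.4, 0.1]
gripper_width: 0.994
```

```bash
python3 -c "
from h import *
need(.4876,.3442,.016,.348)"; python3 look.py .4876 .3442 g4
```

```text
tcp [0.4886 0.3453 0.0179] psi 0.345 t 10.5 F [ 1.  -0.4  0.1] w 8.49
shift cm [-0.13  0.07  0.19] turn deg [-0.02 -0.11 -0.16]
```

View pics/g4.png

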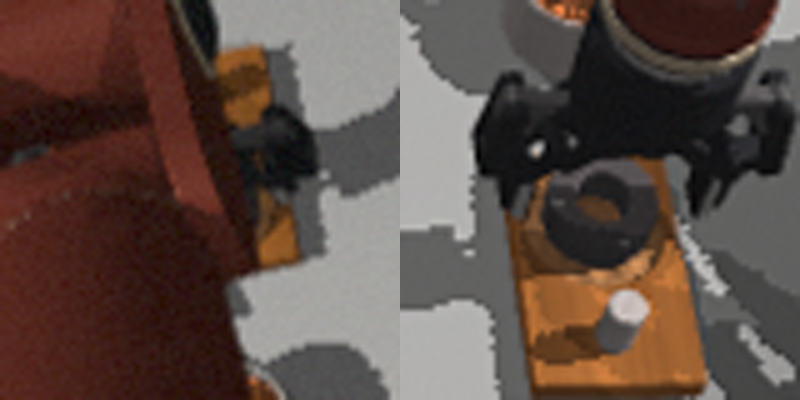

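>>> step_arm(series=[{"tx": -0.1,"ty": 0.1,"tz": 0.1,"wx": 0,"wy": 0,"wz": 0,"grip": 8},{"tx": -0.1,"ty": 0.1,"tz": 0.2,"wx": 0,"wy": 0,"wz": 0,"grip": 7},{"tx": -0.1,"ty": 0.1,"tz": 0.2,"wx": 0,"wy": 0,"wz": 0,"grip": 6},{"tx": -0.1,"ty": 0.1,"tz": 0.2,"wx": 0,"wy": 0,"wz": 0,"grip": 5},{"tx": -0.1,"ty": 0.1,"tz": 0.2,"wx": 0,"wy": 0,"wz": 0,"grip": 4.5},{"tx": -0.1,"ty": 0.1,"tz": 0.2,"wx": 0,"wy": 0,"wz": 0,"grip": 4.5},{"tx": -0.1,"ty": 0.1,"tz": 0.2,"wx": 0,"wy": 0,"wz": 0,"grip": 4.5},{"tx": -0.1,"ty": 0.1,"tz": 0.2,"wx": 0,"wy": 0,"wz": 0,"grip": 4.5},{"tx": -0.1,"ty": 0.1,"tz": 0.2,"wx": 0,"wy": 0,"wz": 0,"grip": 4.5},{"tx": -0.1,"ty": 0.1,"tz": 0.2,"wx": 0,"wy": 0,"wz": 0,"grip": 4.5}])

```text
time: 11.43
tool_pos: [0.4875, 0.3436, 0.0153]
tool_rot: [0.0, 0.985, 0.172, 0.0]
contact_force: [-1.3, -0.8, 6.4]
gripper_width: 0.633
```

```bash
python3 -c "
from h import *
need(.5317,-.3693,.12,.142)"
```

```text
tcp [0.4875 0.3436 0.0153] psi 0.345 t 11.43 F [-1.3 -0.8  6.4] w 5.41
shift cm [-19.96  68.59 -10.46] turn deg [ 1.000e-02 -2.000e-02  1.165e+01]
```

>>> step_arm(series=[{"tx": 0,"ty": 0,"tz": -0.3,"wx": 0,"wy": 0,"wz": 0,"grip": 4.5},{"tx": 0,"ty": 0,"tz": -1.2,"wx": 0,"wy": 0,"wz": 0,"grip": 4.5},{"tx": 0,"ty": 0,"tz": -3,"wx": 0,"wy": 0,"wz": 0,"grip": 4.5},{"tx": 0,"ty": 0,"tz": -5.5,"wx": 0,"wy": 0,"wz": 0,"grip": 4.5},{"tx": -0.2,"ty": 0.6,"tz": -8,"wx": 0,"wy": 0,"wz": 0,"grip": 4.5},{"tx": -0.6,"ty": 2,"tz": -9.8,"wx": 0,"wy": 0,"wz": 0,"grip": 4.5},{"tx": -1.2,"ty": 4,"tz": -10.5,"wx": 0,"wy": 0,"wz": 1,"grip": 4.5},{"tx": -2,"ty": 7,"tz": -10.5,"wx": 0,"wy": 0,"wz": 2,"grip": 4.5},{"tx": -3,"ty": 10.3,"tz": -10.5,"wx": 0,"wy": 0,"wz": 3,"grip": 4.5},{"tx": -4,"ty": 13.7,"tz": -10.5,"wx": 0,"wy": 0,"wz": 4,"grip": 4.5}])

```text
time: 12.27
tool_pos: [0.4952, 0.2002, 0.1196]
tool_rot: [-0.0, 0.99, 0.138, -0.0]
contact_force: [-0.2, 0.4, -3.3]
gripper_width: 0.633
```

```bash
python3 -c "
from h import *
need(.5317,-.3693,.12,.142)"
```

```text
tcp [0.4952 0.2002 0.1196] psi 0.276 t 12.27 F [-0.2  0.4 -3.3] w 5.4
shift cm [-1.201e+01  5.579e+01 -4.000e-02] turn deg [-0.01  0.02  7.68]
```

>>> step_arm(series=[{"tx": -0.7,"ty": 3.4,"tz": 0,"wx": 0,"wy": 0,"wz": 0.5,"grip": 4.5},{"tx": -1.5,"ty": 7,"tz": 0,"wx": 0,"wy": 0,"wz": 1,"grip": 4.5},{"tx": -2.3,"ty": 10.6,"tz": 0,"wx": 0,"wy": 0,"wz": 1.5,"grip": 4.5},{"tx": -3.1,"ty": 14.2,"tz": 0,"wx": 0,"wy": 0,"wz": 2,"grip": 4.5},{"tx": -3.9,"ty": 17.8,"tz": 0,"wx": 0,"wy": 0,"wz": 2.5,"grip": 4.5},{"tx": -4.6,"ty": 21.4,"tz": 0,"wx": 0,"wy": 0,"wz": 3,"grip": 4.5},{"tx": -5.4,"ty": 25,"tz": 0,"wx": 0,"wy": 0,"wz": 3.5,"grip": 4.5},{"tx": -6.2,"ty": 28.6,"tz": 0,"wx": 0,"wy": 0,"wz": 4,"grip": 4.5},{"tx": -6.9,"ty": 32.2,"tz": 0,"wx": 0,"wy": 0,"wz": 4.5,"grip": 4.5},{"tx": -7.7,"ty": 35.8,"tz": 0,"wx": 0,"wy": 0,"wz": 5,"grip": 4.5}])

```text
time: 13.1
tool_pos: [0.5185, -0.1658, 0.1194]
tool_rot: [-0.0, 0.996, 0.094, -0.0]
contact_force: [0.7, 0.5, -3.5]
gripper_width: 0.638
```

```bash
python3 -c "
from h import *
need(.5317,-.3693,.12,.142)"
```

```text
tcp [ 0.5185 -0.1658  0.1194] psi 0.188 t 13.1 F [ 0.7  0.5 -3.5] w 5.45
shift cm [-2.49 20.24 -0.08] turn deg [-0.04  0.02  2.61]
```

>>> step_arm(series=[{"tx": -0.4,"ty": 3.6,"tz": 0,"wx": 0,"wy": 0,"wz": 0.5,"grip": 4.5},{"tx": -0.9,"ty": 7.2,"tz": 0,"wx": 0,"wy": 0,"wz": 1,"grip": 4.5},{"tx": -1.3,"ty": 10.8,"tz": 0,"wx": 0,"wy": 0,"wz": 1.5,"grip": 4.5},{"tx": -1.8,"ty": 14.4,"tz": 0,"wx": 0,"wy": 0,"wz": 2,"grip": 4.5},{"tx": -2.2,"ty": 17.5,"tz": 0,"wx": 0,"wy": 0,"wz": 2.5,"grip": 4.5},{"tx": -2.4,"ty": 19.3,"tz": 0.3,"wx": 0,"wy": 0,"wz": 2.6,"grip": 4.5},{"tx": -2.5,"ty": 20.1,"tz": 1.5,"wx": 0,"wy": 0,"wz": 2.6,"grip": 4.5},{"tx": -2.5,"ty": 20.1,"tz": 3.5,"wx": 0,"wy": 0,"wz": 2.6,"grip": 4.5},{"tx": -2.5,"ty": 20.1,"tz": 5,"wx": 0,"wy": 0,"wz": 2.6,"grip": 4.5},{"tx": -2.5,"ty": 20.1,"tz": 6,"wx": 0,"wy": 0,"wz": 2.6,"grip": 4.5}])

```text
time: 13.93
tool_pos: [0.5305, -0.3641, 0.0558]
tool_rot: [-0.002, 0.997, 0.072, -0.002]
contact_force: [-0.7, 0.6, -4.3]
gripper_width: 0.633
```

>>> step_arm(series=[{"tx": 0,"ty": 0,"tz": 0.5,"wx": 0,"wy": 0,"wz": 0,"grip": 4.5},{"tx": 0,"ty": 0,"tz": 1,"wx": 0,"wy": 0,"wz": 0,"grip": 4.5},{"tx": 0,"ty": 0,"tz": 1.5,"wx": 0,"wy": 0,"wz": 0,"grip": 4.5},{"tx": 0,"ty": 0,"tz": 2,"wx": 0,"wy": 0,"wz": 0,"grip": 4.5},{"tx": 0,"ty": 0,"tz": 2.4,"wx": 0,"wy": 0,"wz": 0,"grip": 4.5},{"tx": 0,"ty": 0,"tz": 2.6,"wx": 0,"wy": 0,"wz": 0,"grip": 4.5},{"tx": 0,"ty": 0,"tz": 2.6,"wx": 0,"wy": 0,"wz": 0,"grip": 4.5},{"tx": 0,"ty": 0,"tz": 2.6,"wx": 0,"wy": 0,"wz": 0,"grip": 4.5},{"tx": 0,"ty": 0,"tz": 2.6,"wx": 0,"wy": 0,"wz": 0,"grip": 4.5},{"tx": 0,"ty": 0,"tz": 2.6,"wx": 0,"wy": 0,"wz": 0,"grip": 4.5}])

```text
time: 14.77
tool_pos: [0.5325, -0.3667, 0.0343]
tool_rot: [0.0, 0.997, 0.071, 0.0]
contact_force: [-0.2, -0.0, -3.0]
gripper_width: 0.637
```

```bash
python3 -c "
from h import *
need(.5317,-.3693,.0153,.142)"
```

```text
tcp [ 0.5325 -0.3667  0.0343] psi 0.143 t 14.77 F [-0.2 -0.  -3. ] w 5.44
shift cm [-0.11  0.25  1.9 ] turn deg [ 0.04 -0.03  0.04]
```

>>> step_arm(series=[{"tx": -0.1,"ty": 0.2,"tz": 0.4,"wx": 0,"wy": 0,"wz": 0,"grip": 4.5},{"tx": -0.1,"ty": 0.2,"tz": 0.8,"wx": 0,"wy": 0,"wz": 0,"grip": 4.5},{"tx": -0.1,"ty": 0.2,"tz": 1.2,"wx": 0,"wy": 0,"wz": 0,"grip": 4.5},{"tx": -0.1,"ty": 0.2,"tz": 1.5,"wx": 0,"wy": 0,"wz": 0,"grip": 4.5},{"tx": -0.1,"ty": 0.2,"tz": 1.7,"wx": 0,"wy": 0,"wz": 0,"grip": 4.5},{"tx": -0.1,"ty": 0.2,"tz": 1.8,"wx": 0,"wy": 0,"wz": 0,"grip": 4.5},{"tx": -0.1,"ty": 0.2,"tz": 1.85,"wx": 0,"wy": 0,"wz": 0,"grip": 4.5},{"tx": -0.1,"ty": 0.2,"tz": 1.85,"wx": 0,"wy": 0,"wz": 0,"grip": 4.5},{"tx": -0.1,"ty": 0.2,"tz": 1.85,"wx": 0,"wy": 0,"wz": 0,"grip": 4.5},{"tx": -0.1,"ty": 0.2,"tz": 1.85,"wx": 0,"wy": 0,"wz": 0,"grip": 4.5}])

```text
time: 15.6
tool_pos: [0.5317, -0.3686, 0.0154]
tool_rot: [0.0, 0.997, 0.071, 0.0]
contact_force: [-0.4, -0.5, -1.8]
gripper_width: 0.636
```

```bash
python3 -c "
from h import *
need(.5317,-.3693,.0153,.142)"; python3 look.py .5317 -.3693 g5
```

```text
tcp [ 0.5317 -0.3686  0.0154] psi 0.143 t 15.6 F [-0.4 -0.5 -1.8] w 5.43
shift cm [-0.01  0.06  0.01] turn deg [ 0.02 -0.02  0.05]
```

View pics/g5.png

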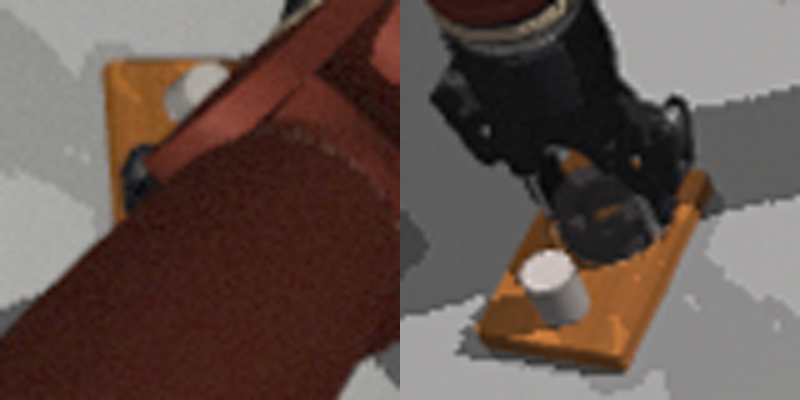

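The load eased from -3.4 N to -1.8 N, so the die is touching or within a fraction of a millimetre. I'll lower it 0.5 mm more, then release.

>>> step_arm(series=[{"tx": 0,"ty": 0,"tz": 0.06,"wx": 0,"wy": 0,"wz": 0,"grip": 4.5},{"tx": 0,"ty": 0,"tz": 0.06,"wx": 0,"wy": 0,"wz": 0,"grip": 4.5},{"tx": 0,"ty": 0,"tz": 0.06,"wx": 0,"wy": 0,"wz": 0,"grip": 6},{"tx": 0,"ty": 0,"tz": 0.06,"wx": 0,"wy": 0,"wz": 0,"grip": 7},{"tx": 0,"ty": 0,"tz": 0.06,"wx": 0,"wy": 0,"wz": 0,"grip": 8.5},{"tx": 0,"ty": 0,"tz": 0.06,"wx": 0,"wy": 0,"wz": 0,"grip": 8.5},{"tx": 0,"ty": 0,"tz": 0.06,"wx": 0,"wy": 0,"wz": 0,"grip": 8.5},{"tx": 0,"ty": 0,"tz": -1,"wx": 0,"wy": 0,"wz": 0,"grip": 8.5},{"tx": 0,"ty": 0,"tz": -3,"wx": 0,"wy": 0,"wz": 0,"grip": 8.5},{"tx": 0,"ty": 0,"tz": -6,"wx": 0,"wy": 0,"wz": 0,"grip": 8.5}])

```text
time: 16.53
tool_pos: [0.5297, -0.367, 0.0732]
tool_rot: [-0.002, 0.997, 0.071, -0.002]
contact_force: [0.5, 0.1, -0.2]
gripper_width: 0.994
```

```bash
python3 -c "
from h import *
need(.4694,.1592,.1,.348)"
```

```text
tcp [ 0.5297 -0.367   0.0732] psi 0.143 t 16.53 F [ 0.5  0.1 -0.2] w 8.49
shift cm [  1.51 -52.95  -2.44] turn deg [ -0.29   0.2  -11.76]
```

>>> step_arm(series=[{"tx": 0,"ty": 0,"tz": -3,"wx": 0,"wy": 0,"wz": 0,"grip": 8.5},{"tx": 0.1,"ty": -2,"tz": -4.5,"wx": 0,"wy": 0,"wz": -1,"grip": 8.5},{"tx": 0.2,"ty": -5.5,"tz": -4.5,"wx": 0,"wy": 0,"wz": -2,"grip": 8.5},{"tx": 0.3,"ty": -9.5,"tz": -4.5,"wx": 0,"wy": 0,"wz": -3,"grip": 8.5},{"tx": 0.4,"ty": -13.5,"tz": -4.5,"wx": 0,"wy": 0,"wz": -4,"grip": 8.5},{"tx": 0.5,"ty": -17.5,"tz": -4.5,"wx": 0,"wy": 0,"wz": -5,"grip": 8.5},{"tx": 0.6,"ty": -21.5,"tz": -4.5,"wx": 0,"wy": 0,"wz": -6,"grip": 8.5},{"tx": 0.7,"ty": -25.5,"tz": -4.5,"wx": 0,"wy": 0,"wz": -7,"grip": 8.5},{"tx": 0.8,"ty": -29.5,"tz": -4.5,"wx": 0,"wy": 0,"wz": -8,"grip": 8.5},{"tx": 0.9,"ty": -33.5,"tz": -4.5,"wx": 0,"wy": 0,"wz": -9,"grip": 8.5}])

```text
time: 17.37
tool_pos: [0.4924, -0.034, 0.1214]
tool_rot: [0.0, 0.989, 0.15, 0.001]
contact_force: [0.3, 0.1, 0.8]
gripper_width: 0.996
```

```bash
python3 -c "
from h import *
need(.4694,.1592,.1,.348)"
```

```text
tcp [ 0.4924 -0.034   0.1214] psi 0.3 t 17.37 F [0.3 0.1 0.8] w 8.5
shift cm [  3.51 -19.14   2.13] turn deg [ 0.05 -0.09 -2.74]
```

>>> step_arm(series=[{"tx": 0.7,"ty": -4,"tz": 0,"wx": 0,"wy": 0,"wz": -0.6,"grip": 8.5},{"tx": 1.4,"ty": -8,"tz": 0,"wx": 0,"wy": 0,"wz": -1.2,"grip": 8.5},{"tx": 2.1,"ty": -12,"tz": 0,"wx": 0,"wy": 0,"wz": -1.8,"grip": 8.5},{"tx": 2.8,"ty": -15.5,"tz": 0,"wx": 0,"wy": 0,"wz": -2.4,"grip": 8.5},{"tx": 3.3,"ty": -18,"tz": 0.5,"wx": 0,"wy": 0,"wz": -2.7,"grip": 8.5},{"tx": 3.5,"ty": -19,"tz": 2,"wx": 0,"wy": 0,"wz": -2.7,"grip": 8.5},{"tx": 3.5,"ty": -19,"tz": 4,"wx": 0,"wy": 0,"wz": -2.7,"grip": 8.5},{"tx": 3.5,"ty": -19,"tz": 5.5,"wx": 0,"wy": 0,"wz": -2.7,"grip": 8.5},{"tx": 3.5,"ty": -19,"tz": 6,"wx": 0,"wy": 0,"wz": -2.7,"grip": 8.5},{"tx": 3.5,"ty": -19,"tz": 6,"wx": 0,"wy": 0,"wz": -2.7,"grip": 8.5}])

```text
time: 18.2
tool_pos: [0.469, 0.156, 0.0593]
tool_rot: [-0.0, 0.985, 0.173, -0.001]
contact_force: [-0.1, -0.4, 0.7]
gripper_width: 0.994
```

```bash
python3 -c "
from h import *
need(.4694,.1592,.005,.348)"; python3 look.py .4694 .1592 g6;  python3 look.py .5317 -.3693 g7
```

```text
tcp [0.469  0.156  0.0593] psi 0.347 t 18.2 F [-0.1 -0.4  0.7] w 8.49
shift cm [ 0.16 -0.28  5.43] turn deg [-0.03  0.15 -0.05]
```

View pics/g6.png

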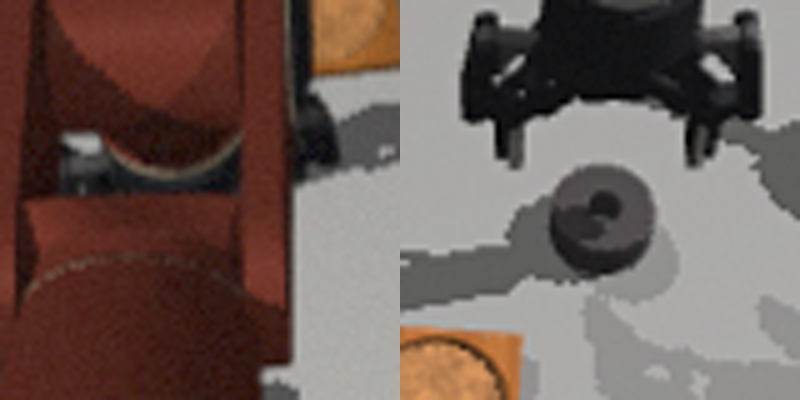

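View pics/g7.png

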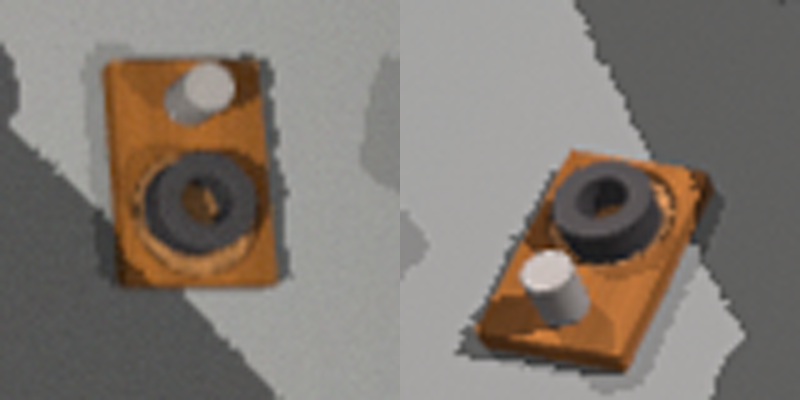

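die_28 sits flat in stand_28's recess (top crop at (202,203)), and the fingers straddle die_19. Descending on it.

>>> step_arm(series=[{"tx": 0.1,"ty": -0.2,"tz": 0.8,"wx": 0,"wy": 0,"wz": 0,"grip": 8.5},{"tx": 0.1,"ty": -0.2,"tz": 2.2,"wx": 0,"wy": 0,"wz": 0,"grip": 8.5},{"tx": 0.1,"ty": -0.2,"tz": 3.7,"wx": 0,"wy": 0,"wz": 0,"grip": 8.5},{"tx": 0.1,"ty": -0.2,"tz": 4.8,"wx": 0,"wy": 0,"wz": 0,"grip": 8.5},{"tx": 0.1,"ty": -0.2,"tz": 5.2,"wx": 0,"wy": 0,"wz": 0,"grip": 8.5},{"tx": 0.1,"ty": -0.2,"tz": 5.4,"wx": 0,"wy": 0,"wz": 0,"grip": 8.5},{"tx": 0.1,"ty": -0.2,"tz": 5.4,"wx": 0,"wy": 0,"wz": 0,"grip": 8.5},{"tx": 0.1,"ty": -0.2,"tz": 5.4,"wx": 0,"wy": 0,"wz": 0,"grip": 8.5},{"tx": 0.1,"ty": -0.2,"tz": 5.4,"wx": 0,"wy": 0,"wz": 0,"grip": 8.5},{"tx": 0.1,"ty": -0.2,"tz": 5.4,"wx": 0,"wy": 0,"wz": 0,"grip": 8.5}])

```text
time: 19.23
tool_pos: [0.471, 0.1585, 0.0071]
tool_rot: [-0.0, 0.985, 0.173, 0.001]
contact_force: [-0.1, -0.2, -0.6]
gripper_width: 0.998
```

```bash
python3 -c "
from h import *
need(.4694,.1592,.005,.348)"
```

```text
tcp [0.471  0.1585 0.0071] psi 0.347 t 19.23 F [-0.1 -0.2 -0.6] w 8.52
shift cm [-0.13 -0.12  0.21] turn deg [ 0.01 -0.09 -0.06]
```

>>> step_arm(series=[{"tx": -0.1,"ty": -0.1,"tz": 0.1,"wx": 0,"wy": 0,"wz": 0,"grip": 8},{"tx": -0.1,"ty": -0.1,"tz": 0.2,"wx": 0,"wy": 0,"wz": 0,"grip": 7},{"tx": -0.1,"ty": -0.1,"tz": 0.2,"wx": 0,"wy": 0,"wz": 0,"grip": 6},{"tx": -0.1,"ty": -0.1,"tz": 0.2,"wx": 0,"wy": 0,"wz": 0,"grip": 5},{"tx": -0.1,"ty": -0.1,"tz": 0.2,"wx": 0,"wy": 0,"wz": 0,"grip": 4.5},{"tx": -0.1,"ty": -0.1,"tz": 0.2,"wx": 0,"wy": 0,"wz": 0,"grip": 4.5},{"tx": -0.1,"ty": -0.1,"tz": 0.2,"wx": 0,"wy": 0,"wz": 0,"grip": 4.5},{"tx": -0.1,"ty": -0.1,"tz": 0.2,"wx": 0,"wy": 0,"wz": 0,"grip": 4.5},{"tx": -0.1,"ty": -0.1,"tz": 0.2,"wx": 0,"wy": 0,"wz": 0,"grip": 4.5},{"tx": -0.1,"ty": -0.1,"tz": 0.2,"wx": 0,"wy": 0,"wz": 0,"grip": 4.5}])

```text
time: 20.07
tool_pos: [0.4693, 0.1592, 0.0048]
tool_rot: [-0.0, 0.985, 0.173, 0.0]
contact_force: [-2.1, 0.8, 5.7]
gripper_width: 0.632
```

```bash
python3 -c "
from h import *
need(.4917,.3439,.12,.348)"
```

```text
tcp [0.4693 0.1592 0.0048] psi 0.347 t 20.07 F [-2.1  0.8  5.7] w 5.4
shift cm [  8.39 -16.61 -11.51] turn deg [-0.02 -0.02 -0.06]
```

>>> step_arm(series=[{"tx": 0,"ty": 0,"tz": -0.3,"wx": 0,"wy": 0,"wz": 0,"grip": 4.5},{"tx": 0,"ty": 0,"tz": -1.2,"wx": 0,"wy": 0,"wz": 0,"grip": 4.5},{"tx": 0,"ty": 0,"tz": -3,"wx": 0,"wy": 0,"wz": 0,"grip": 4.5},{"tx": 0,"ty": 0,"tz": -5.5,"wx": 0,"wy": 0,"wz": 0,"grip": 4.5},{"tx": 0.3,"ty": -0.5,"tz": -8,"wx": 0,"wy": 0,"wz": 0,"grip": 4.5},{"tx": 0.8,"ty": -1.5,"tz": -10,"wx": 0,"wy": 0,"wz": 0,"grip": 4.5},{"tx": 1.8,"ty": -3.5,"tz": -11,"wx": 0,"wy": 0,"wz": 0,"grip": 4.5},{"tx": 3,"ty": -6,"tz": -11.5,"wx": 0,"wy": 0,"wz": 0,"grip": 4.5},{"tx": 4.5,"ty": -9,"tz": -11.5,"wx": 0,"wy": 0,"wz": 0,"grip": 4.5},{"tx": 6,"ty": -12,"tz": -11.5,"wx": 0,"wy": 0,"wz": 0,"grip": 4.5}])

```text
time: 20.9
tool_pos: [0.4846, 0.2932, 0.1198]
tool_rot: [0.0, 0.985, 0.172, 0.0]
contact_force: [0.7, -0.8, -3.6]
gripper_width: 0.627
```

>>> step_arm(series=[{"tx": 1.2,"ty": -2.4,"tz": 0,"wx": 0,"wy": 0,"wz": 0,"grip": 4.5},{"tx": 2,"ty": -4,"tz": 0,"wx": 0,"wy": 0,"wz": 0,"grip": 4.5},{"tx": 2.4,"ty": -4.6,"tz": 1,"wx": 0,"wy": 0,"wz": 0,"grip": 4.5},{"tx": 2.4,"ty": -4.6,"tz": 3,"wx": 0,"wy": 0,"wz": 0,"grip": 4.5},{"tx": 2.4,"ty": -4.6,"tz": 5,"wx": 0,"wy": 0,"wz": 0,"grip": 4.5},{"tx": 2.4,"ty": -4.6,"tz": 6.5,"wx": 0,"wy": 0,"wz": 0,"grip": 4.5},{"tx": 2.4,"ty": -4.6,"tz": 7.4,"wx": 0,"wy": 0,"wz": 0,"grip": 4.5},{"tx": 2.4,"ty": -4.6,"tz": 7.8,"wx": 0,"wy": 0,"wz": 0,"grip": 4.5},{"tx": 2.4,"ty": -4.6,"tz": 8,"wx": 0,"wy": 0,"wz": 0,"grip": 4.5},{"tx": 2.4,"ty": -4.6,"tz": 8,"wx": 0,"wy": 0,"wz": 0,"grip": 4.5}])

```text
time: 21.73
tool_pos: [0.4918, 0.3434, 0.0394]
tool_rot: [0.0, 0.985, 0.172, 0.0]
contact_force: [-0.0, -0.3, -2.4]
gripper_width: 0.627
```

```bash
python3 -c "
from h import *
need(.4917,.3439,.0158,.348)"
```

```text
tcp [0.4918 0.3434 0.0394] psi 0.347 t 21.73 F [-0.  -0.3 -2.4] w 5.36
shift cm [ 0.01 -0.05  2.36] turn deg [ 0.01 -0.   -0.08]
```

>>> step_arm(series=[{"tx": 0,"ty": 0,"tz": 0.4,"wx": 0,"wy": 0,"wz": 0,"grip": 4.5},{"tx": 0,"ty": 0,"tz": 0.9,"wx": 0,"wy": 0,"wz": 0,"grip": 4.5},{"tx": 0,"ty": 0,"tz": 1.4,"wx": 0,"wy": 0,"wz": 0,"grip": 4.5},{"tx": 0,"ty": 0,"tz": 1.8,"wx": 0,"wy": 0,"wz": 0,"grip": 4.5},{"tx": 0,"ty": 0,"tz": 2.1,"wx": 0,"wy": 0,"wz": 0,"grip": 4.5},{"tx": 0,"ty": 0,"tz": 2.25,"wx": 0,"wy": 0,"wz": 0,"grip": 4.5},{"tx": 0,"ty": 0,"tz": 2.35,"wx": 0,"wy": 0,"wz": 0,"grip": 4.5},{"tx": 0,"ty": 0,"tz": 2.35,"wx": 0,"wy": 0,"wz": 0,"grip": 4.5},{"tx": 0,"ty": 0,"tz": 2.35,"wx": 0,"wy": 0,"wz": 0,"grip": 4.5},{"tx": 0,"ty": 0,"tz": 2.35,"wx": 0,"wy": 0,"wz": 0,"grip": 4.5}])

```text
time: 22.57
tool_pos: [0.4918, 0.3438, 0.016]
tool_rot: [-0.0, 0.985, 0.173, 0.0]
contact_force: [-0.6, 0.0, -2.5]
gripper_width: 0.626
```

```bash
python3 -c "
from h import *
need(.4917,.3439,.0158,.348)"
```

```text
tcp [0.4918 0.3438 0.016 ] psi 0.347 t 22.57 F [-0.6  0.  -2.5] w 5.35
shift cm [-0.01 -0.01  0.02] turn deg [-0.01 -0.05 -0.06]
```

Not quite touching yet at -2.5 N. I'll ease down a further 0.5 mm and read the force before opening.

>>> step_arm(series=[{"tx": 0,"ty": 0,"tz": 0.03,"wx": 0,"wy": 0,"wz": 0,"grip": 4.5},{"tx": 0,"ty": 0,"tz": 0.06,"wx": 0,"wy": 0,"wz": 0,"grip": 4.5},{"tx": 0,"ty": 0,"tz": 0.06,"wx": 0,"wy": 0,"wz": 0,"grip": 4.5},{"tx": 0,"ty": 0,"tz": 0.06,"wx": 0,"wy": 0,"wz": 0,"grip": 4.5},{"tx": 0,"ty": 0,"tz": 0.06,"wx": 0,"wy": 0,"wz": 0,"grip": 4.5},{"tx": 0,"ty": 0,"tz": 0.06,"wx": 0,"wy": 0,"wz": 0,"grip": 4.5},{"tx": 0,"ty": 0,"tz": 0.06,"wx": 0,"wy": 0,"wz": 0,"grip": 4.5},{"tx": 0,"ty": 0,"tz": 0.06,"wx": 0,"wy": 0,"wz": 0,"grip": 4.5},{"tx": 0,"ty": 0,"tz": 0.06,"wx": 0,"wy": 0,"wz": 0,"grip": 4.5},{"tx": 0,"ty": 0,"tz": 0.06,"wx": 0,"wy": 0,"wz": 0,"grip": 4.5}])

```text
time: 23.4
tool_pos: [0.4919, 0.3439, 0.0159]
tool_rot: [-0.0, 0.985, 0.173, 0.0]
contact_force: [-3.5, -1.7, 5.5]
gripper_width: 0.629
```

```bash
python3 -c "
from h import *
need(.4917,.3439,.0158,.348)"; python3 look.py .4917 .3439 g8
```

```text
tcp [0.4919 0.3439 0.0159] psi 0.347 t 23.4 F [-3.5 -1.7  5.5] w 5.37
shift cm [-0.02 -0.01  0.01] turn deg [-0.01 -0.03 -0.06]
```

View pics/g8.png

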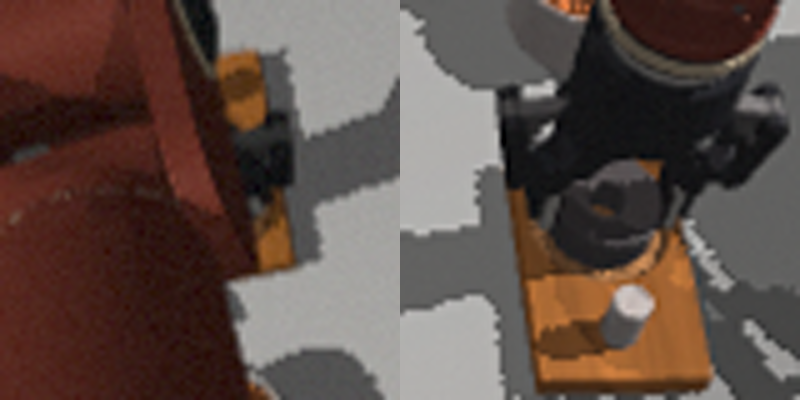

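The die is seated: force is now +5.5 N and the scene crop shows it inside the recess. Releasing.

>>> step_arm(series=[{"tx": 0,"ty": 0,"tz": 0,"wx": 0,"wy": 0,"wz": 0,"grip": 6},{"tx": 0,"ty": 0,"tz": 0,"wx": 0,"wy": 0,"wz": 0,"grip": 7},{"tx": 0,"ty": 0,"tz": 0,"wx": 0,"wy": 0,"wz": 0,"grip": 8.5},{"tx": 0,"ty": 0,"tz": 0,"wx": 0,"wy": 0,"wz": 0,"grip": 8.5},{"tx": 0,"ty": 0,"tz": 0,"wx": 0,"wy": 0,"wz": 0,"grip": 8.5},{"tx": 0,"ty": 0,"tz": -0.5,"wx": 0,"wy": 0,"wz": 0,"grip": 8.5},{"tx": 0,"ty": 0,"tz": -2,"wx": 0,"wy": 0,"wz": 0,"grip": 8.5},{"tx": 0,"ty": 0,"tz": -5,"wx": 0,"wy": 0,"wz": 0,"grip": 8.5},{"tx": 0,"ty": 0,"tz": -8,"wx": 0,"wy": 0,"wz": 0,"grip": 8.5},{"tx": 0,"ty": 0,"tz": -10,"wx": 0,"wy": 0,"wz": 0,"grip": 8.5}])

```text
time: 24.33
tool_pos: [0.4926, 0.3442, 0.1186]
tool_rot: [-0.001, 0.985, 0.173, 0.002]
contact_force: [0.7, 0.8, 1.3]
gripper_width: 0.994
```

```bash
python3 -c "
from h import *
need(.4965,-.0004,.11,.259)"
```

```text
tcp [0.4926 0.3442 0.1186] psi 0.347 t 24.33 F [0.7 0.8 1.3] w 8.49
shift cm [-11.36  32.54   0.8 ] turn deg [-0.04 -0.2   5.04]
```

>>> step_arm(series=[{"tx": -0.6,"ty": 1.8,"tz": 0,"wx": 0,"wy": 0,"wz": 0.5,"grip": 8.5},{"tx": -1.8,"ty": 5.2,"tz": 0,"wx": 0,"wy": 0,"wz": 1,"grip": 8.5},{"tx": -3.1,"ty": 9,"tz": 0,"wx": 0,"wy": 0,"wz": 1.5,"grip": 8.5},{"tx": -4.4,"ty": 12.7,"tz": 0,"wx": 0,"wy": 0,"wz": 2,"grip": 8.5},{"tx": -5.7,"ty": 16.4,"tz": 0,"wx": 0,"wy": 0,"wz": 2.5,"grip": 8.5},{"tx": -7,"ty": 20.1,"tz": 0,"wx": 0,"wy": 0,"wz": 3,"grip": 8.5},{"tx": -8.3,"ty": 23.8,"tz": 0,"wx": 0,"wy": 0,"wz": 3.5,"grip": 8.5},{"tx": -9.6,"ty": 27.5,"tz": 0,"wx": 0,"wy": 0,"wz": 4,"grip": 8.5},{"tx": -10.6,"ty": 30.4,"tz": 0.2,"wx": 0,"wy": 0,"wz": 4.5,"grip": 8.5},{"tx": -11.2,"ty": 32.2,"tz": 0.6,"wx": 0,"wy": 0,"wz": 5,"grip": 8.5}])

```text
time: 25.17
tool_pos: [0.4962, -0.0002, 0.1104]
tool_rot: [0.001, 0.992, 0.128, 0.001]
contact_force: [0.5, -0.1, -0.4]
gripper_width: 0.995
```

>>> step_arm(series=[{"tx": 0,"ty": 0,"tz": 1,"wx": 0,"wy": 0,"wz": 0,"grip": 8.5},{"tx": 0,"ty": 0,"tz": 2.5,"wx": 0,"wy": 0,"wz": 0,"grip": 8.5},{"tx": 0,"ty": 0,"tz": 4,"wx": 0,"wy": 0,"wz": 0,"grip": 8.5},{"tx": 0,"ty": 0,"tz": 5,"wx": 0,"wy": 0,"wz": 0,"grip": 8.5},{"tx": 0,"ty": 0,"tz": 5.5,"wx": 0,"wy": 0,"wz": 0,"grip": 8.5},{"tx": 0,"ty": 0,"tz": 5.5,"wx": 0,"wy": 0,"wz": 0,"grip": 8.5},{"tx": 0,"ty": 0,"tz": 5.5,"wx": 0,"wy": 0,"wz": 0,"grip": 8.5},{"tx": 0,"ty": 0,"tz": 5.5,"wx": 0,"wy": 0,"wz": 0,"grip": 8.5},{"tx": 0,"ty": 0,"tz": 5.5,"wx": 0,"wy": 0,"wz": 0,"grip": 8.5},{"tx": 0,"ty": 0,"tz": 5.5,"wx": 0,"wy": 0,"wz": 0,"grip": 8.5}])

```text
time: 26.0
tool_pos: [0.4964, 0.0028, 0.0551]
tool_rot: [0.0, 0.992, 0.13, 0.001]
contact_force: [1.0, 0.9, -0.4]
gripper_width: 0.996
```

```bash
python3 -c "
from h import *
need(.4965,-.0004,.005,.259)"; python3 look.py .4965 0 g9;  python3 look.py .4917 .3439 g10
```

```text
tcp [0.4964 0.0028 0.0551] psi 0.26 t 26.0 F [ 1.   0.9 -0.4] w 8.51
shift cm [-0.08  0.31  5.01] turn deg [ 0.04 -0.09  0.05]
```

View pics/g9.png

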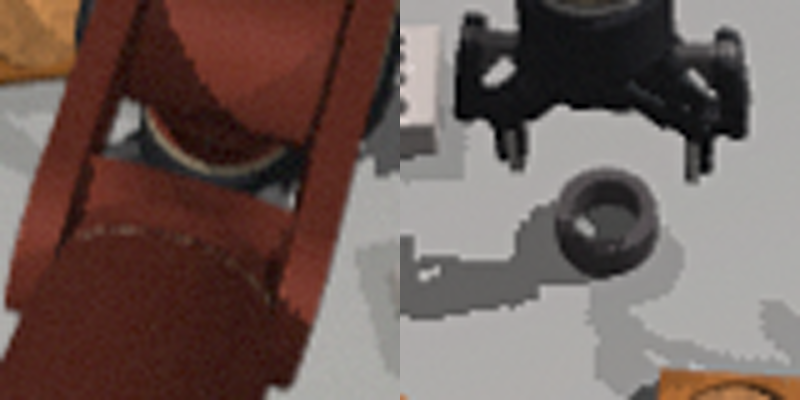

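View pics/g10.png

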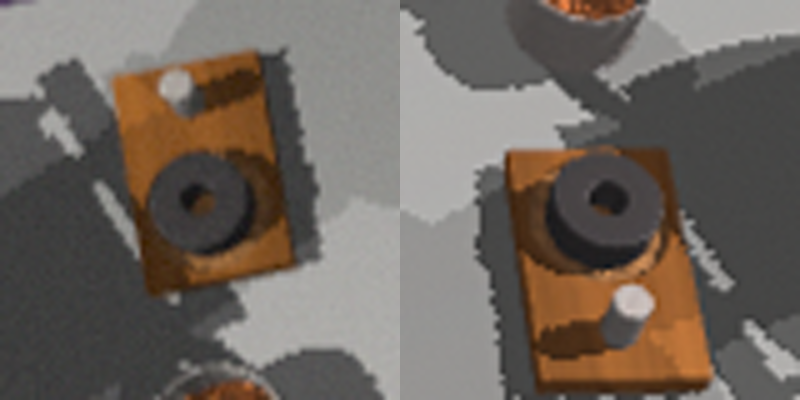

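die_19 sits flat in stand_19 and the fingers are above die_38. Descending.

>>> step_arm(series=[{"tx": -0.1,"ty": 0.3,"tz": 0.8,"wx": 0,"wy": 0,"wz": 0,"grip": 8.5},{"tx": -0.1,"ty": 0.3,"tz": 2.2,"wx": 0,"wy": 0,"wz": 0,"grip": 8.5},{"tx": -0.1,"ty": 0.3,"tz": 3.5,"wx": 0,"wy": 0,"wz": 0,"grip": 8.5},{"tx": -0.1,"ty": 0.3,"tz": 4.5,"wx": 0,"wy": 0,"wz": 0,"grip": 8.5},{"tx": -0.1,"ty": 0.3,"tz": 4.9,"wx": 0,"wy": 0,"wz": 0,"grip": 8.5},{"tx": -0.1,"ty": 0.3,"tz": 5,"wx": 0,"wy": 0,"wz": 0,"grip": 8.5},{"tx": -0.1,"ty": 0.3,"tz": 5,"wx": 0,"wy": 0,"wz": 0,"grip": 8.5},{"tx": -0.1,"ty": 0.3,"tz": 5,"wx": 0,"wy": 0,"wz": 0,"grip": 8.5},{"tx": -0.1,"ty": 0.3,"tz": 5,"wx": 0,"wy": 0,"wz": 0,"grip": 8.5},{"tx": -0.1,"ty": 0.3,"tz": 5,"wx": 0,"wy": 0,"wz": 0,"grip": 8.5}])

```text
time: 27.03
tool_pos: [0.4962, -0.0004, 0.005]
tool_rot: [0.0, 0.992, 0.13, 0.001]
contact_force: [0.0, 0.2, -0.1]
gripper_width: 0.997
```

```bash
python3 -c "
from h import *
need(.4965,-.0004,.005,.259)"
```

```text
tcp [ 4.962e-01 -4.000e-04  5.000e-03] psi 0.26 t 27.03 F [ 0.   0.2 -0.1] w 8.51
shift cm [ 0.03  0.   -0.  ] turn deg [ 0.03 -0.08  0.05]
```

>>> step_arm(series=[{"tx": 0,"ty": 0,"tz": 0,"wx": 0,"wy": 0,"wz": 0,"grip": 7},{"tx": 0,"ty": 0,"tz": 0,"wx": 0,"wy": 0,"wz": 0,"grip": 6},{"tx": 0,"ty": 0,"tz": 0,"wx": 0,"wy": 0,"wz": 0,"grip": 5},{"tx": 0,"ty": 0,"tz": 0,"wx": 0,"wy": 0,"wz": 0,"grip": 4.5},{"tx": 0,"ty": 0,"tz": 0,"wx": 0,"wy": 0,"wz": 0,"grip": 4.5},{"tx": 0,"ty": 0,"tz": 0,"wx": 0,"wy": 0,"wz": 0,"grip": 4.5},{"tx": 0,"ty": 0,"tz": 0,"wx": 0,"wy": 0,"wz": 0,"grip": 4.5},{"tx": 0,"ty": 0,"tz": 0,"wx": 0,"wy": 0,"wz": 0,"grip": 4.5},{"tx": 0,"ty": 0,"tz": 0,"wx": 0,"wy": 0,"wz": 0,"grip": 4.5},{"tx": 0,"ty": 0,"tz": 0,"wx": 0,"wy": 0,"wz": 0,"grip": 4.5}])

```text
time: 27.87
tool_pos: [0.4963, -0.0004, 0.005]
tool_rot: [0.0, 0.992, 0.129, 0.001]
contact_force: [-0.1, 0.3, 5.7]
gripper_width: 0.623
```

```bash
python3 -c "
from h import *
need(.602,.1117,.115,.259)"
```

```text
tcp [ 4.963e-01 -4.000e-04  5.000e-03] psi 0.26 t 27.87 F [-0.1  0.3  5.7] w 5.32
shift cm [ 13.11  -8.12 -10.99] turn deg [ 0.02 -0.07  0.04]
```

>>> step_arm(series=[{"tx": 0,"ty": 0,"tz": -0.3,"wx": 0,"wy": 0,"wz": 0,"grip": 4.5},{"tx": 0,"ty": 0,"tz": -1.2,"wx": 0,"wy": 0,"wz": 0,"grip": 4.5},{"tx": 0,"ty": 0,"tz": -3,"wx": 0,"wy": 0,"wz": 0,"grip": 4.5},{"tx": 0,"ty": 0,"tz": -5.5,"wx": 0,"wy": 0,"wz": 0,"grip": 4.5},{"tx": 0.6,"ty": -0.3,"tz": -8,"wx": 0,"wy": 0,"wz": 0,"grip": 4.5},{"tx": 1.8,"ty": -1.1,"tz": -10,"wx": 0,"wy": 0,"wz": 0,"grip": 4.5},{"tx": 3.6,"ty": -2.2,"tz": -10.8,"wx": 0,"wy": 0,"wz": 0,"grip": 4.5},{"tx": 6,"ty": -3.7,"tz": -11,"wx": 0,"wy": 0,"wz": 0,"grip": 4.5},{"tx": 8.5,"ty": -5.2,"tz": -11,"wx": 0,"wy": 0,"wz": 0,"grip": 4.5},{"tx": 10.5,"ty": -6.5,"tz": -11,"wx": 0,"wy": 0,"wz": 0,"grip": 4.5}])

```text
time: 28.7
tool_pos: [0.581, 0.0906, 0.1145]
tool_rot: [-0.0, 0.992, 0.13, 0.0]
contact_force: [0.1, 0.0, -2.2]
gripper_width: 0.624
```

>>> step_arm(series=[{"tx": 1.6,"ty": -1,"tz": 0,"wx": 0,"wy": 0,"wz": 0,"grip": 4.5},{"tx": 2.4,"ty": -1.5,"tz": 0.2,"wx": 0,"wy": 0,"wz": 0,"grip": 4.5},{"tx": 2.6,"ty": -1.6,"tz": 1,"wx": 0,"wy": 0,"wz": 0,"grip": 4.5},{"tx": 2.6,"ty": -1.6,"tz": 2.5,"wx": 0,"wy": 0,"wz": 0,"grip": 4.5},{"tx": 2.6,"ty": -1.6,"tz": 4.5,"wx": 0,"wy": 0,"wz": 0,"grip": 4.5},{"tx": 2.6,"ty": -1.6,"tz": 6,"wx": 0,"wy": 0,"wz": 0,"grip": 4.5},{"tx": 2.6,"ty": -1.6,"tz": 7,"wx": 0,"wy": 0,"wz": 0,"grip": 4.5},{"tx": 2.6,"ty": -1.6,"tz": 7.5,"wx": 0,"wy": 0,"wz": 0,"grip": 4.5},{"tx": 2.6,"ty": -1.6,"tz": 7.5,"wx": 0,"wy": 0,"wz": 0,"grip": 4.5},{"tx": 2.6,"ty": -1.6,"tz": 7.5,"wx": 0,"wy": 0,"wz": 0,"grip": 4.5}])

```text
time: 29.53
tool_pos: [0.6014, 0.1112, 0.0394]
tool_rot: [0.0, 0.992, 0.129, 0.0]
contact_force: [0.4, -0.3, -3.2]
gripper_width: 0.623
```

```bash
python3 -c "
from h import *
need(.602,.1117,.016,.259)"
```

```text
tcp [0.6014 0.1112 0.0394] psi 0.259 t 29.53 F [ 0.4 -0.3 -3.2] w 5.32
shift cm [ 0.08 -0.03  2.34] turn deg [ 0.01 -0.    0.02]
```

>>> step_arm(series=[{"tx": 0,"ty": 0,"tz": 0.4,"wx": 0,"wy": 0,"wz": 0,"grip": 4.5},{"tx": 0.1,"ty": 0,"tz": 0.9,"wx": 0,"wy": 0,"wz": 0,"grip": 4.5},{"tx": 0.1,"ty": 0,"tz": 1.4,"wx": 0,"wy": 0,"wz": 0,"grip": 4.5},{"tx": 0.1,"ty": 0,"tz": 1.8,"wx": 0,"wy": 0,"wz": 0,"grip": 4.5},{"tx": 0.1,"ty": 0,"tz": 2.1,"wx": 0,"wy": 0,"wz": 0,"grip": 4.5},{"tx": 0.1,"ty": 0,"tz": 2.25,"wx": 0,"wy": 0,"wz": 0,"grip": 4.5},{"tx": 0.1,"ty": 0,"tz": 2.35,"wx": 0,"wy": 0,"wz": 0,"grip": 4.5},{"tx": 0.1,"ty": 0,"tz": 2.38,"wx": 0,"wy": 0,"wz": 0,"grip": 4.5},{"tx": 0.1,"ty": 0,"tz": 2.38,"wx": 0,"wy": 0,"wz": 0,"grip": 4.5},{"tx": 0.1,"ty": 0,"tz": 2.38,"wx": 0,"wy": 0,"wz": 0,"grip": 4.5}])

```text
time: 30.37
tool_pos: [0.6025, 0.1119, 0.016]
tool_rot: [-0.0, 0.992, 0.13, 0.0]
contact_force: [-3.7, -0.1, 4.0]
gripper_width: 0.622
```

```bash
python3 -c "
from h import *
need(.602,.1117,.016,.259)"; python3 look.py .602 .1117 g11
```

```text
tcp [0.6025 0.1119 0.016 ] psi 0.26 t 30.37 F [-3.7 -0.1  4. ] w 5.31
shift cm [-0.05  0.   -0.  ] turn deg [ 0.   -0.02  0.05]
```

View pics/g11.png

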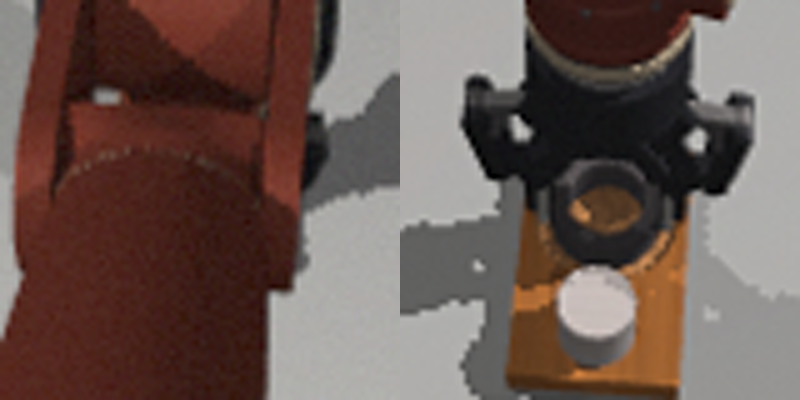

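die_38 is seated in its recess at +4 N, visible at (612,215) in the scene crop. Releasing and retracting.

>>> step_arm(series=[{"tx": 0,"ty": 0,"tz": 0,"wx": 0,"wy": 0,"wz": 0,"grip": 6},{"tx": 0,"ty": 0,"tz": 0,"wx": 0,"wy": 0,"wz": 0,"grip": 7},{"tx": 0,"ty": 0,"tz": 0,"wx": 0,"wy": 0,"wz": 0,"grip": 8.5},{"tx": 0,"ty": 0,"tz": 0,"wx": 0,"wy": 0,"wz": 0,"grip": 8.5},{"tx": 0,"ty": 0,"tz": 0,"wx": 0,"wy": 0,"wz": 0,"grip": 8.5},{"tx": 0,"ty": 0,"tz": -0.5,"wx": 0,"wy": 0,"wz": 0,"grip": 8.5},{"tx": 0,"ty": 0,"tz": -2,"wx": 0,"wy": 0,"wz": 0,"grip": 8.5},{"tx": 0,"ty": 0,"tz": -5,"wx": 0,"wy": 0,"wz": 0,"grip": 8.5},{"tx": 0,"ty": 0,"tz": -8.5,"wx": 0,"wy": 0,"wz": 0,"grip": 8.5},{"tx": 0,"ty": 0,"tz": -12,"wx": 0,"wy": 0,"wz": 0,"grip": 8.5}])

```text
time: 31.3
tool_pos: [0.6016, 0.1117, 0.1362]
tool_rot: [-0.0, 0.992, 0.129, -0.001]
contact_force: [0.9, 1.4, 0.7]
gripper_width: 0.996
```

```bash
python3 -c "
from h import *
need(.39,.02,.25,.259)"
```

```text
tcp [0.6016 0.1117 0.1362] psi 0.26 t 31.3 F [0.9 1.4 0.7] w 8.5
shift cm [-22.82   3.43 -11.35] turn deg [-0.02  0.09  0.04]
```

Pulling back to (0.39, 0.02, 0.25) to clear both camera views for the final check.

>>> step_arm(series=[{"tx": -1,"ty": 0.1,"tz": -1,"wx": 0,"wy": 0,"wz": 0,"grip": 8.5},{"tx": -3,"ty": 0.4,"tz": -2,"wx": 0,"wy": 0,"wz": 0,"grip": 8.5},{"tx": -6,"ty": 0.8,"tz": -3.5,"wx": 0,"wy": 0,"wz": 0,"grip": 8.5},{"tx": -9,"ty": 1.3,"tz": -5,"wx": 0,"wy": 0,"wz": 0,"grip": 8.5},{"tx": -12,"ty": 1.8,"tz": -6.5,"wx": 0,"wy": 0,"wz": 0,"grip": 8.5},{"tx": -15,"ty": 2.2,"tz": -8,"wx": 0,"wy": 0,"wz": 0,"grip": 8.5},{"tx": -18,"ty": 2.7,"tz": -9.5,"wx": 0,"wy": 0,"wz": 0,"grip": 8.5},{"tx": -20,"ty": 3,"tz": -10.5,"wx": 0,"wy": 0,"wz": 0,"grip": 8.5},{"tx": -22,"ty": 3.3,"tz": -11,"wx": 0,"wy": 0,"wz": 0,"grip": 8.5},{"tx": -22.5,"ty": 3.4,"tz": -11.3,"wx": 0,"wy": 0,"wz": 0,"grip": 8.5}])

```text
time: 32.13
tool_pos: [0.3925, 0.0205, 0.25]
tool_rot: [0.001, 0.992, 0.129, 0.002]
contact_force: [-0.0, -0.1, -0.4]
gripper_width: 0.997
```

```bash
cat > chk.py <<'E'
from fit import *
f=grab_frame("top"); g=grab_frame("scene"); fs=(f,g)
np.save("top2.npy",f,allow_pickle=True); np.save("scene2.npy",g,allow_pickle=True)
f0=np.load("top.npy",allow_pickle=True).item(); g0=np.load("scene.npy",allow_pickle=True).item()
C=np.load("C.npy",allow_pickle=True).item()
for fr,n in zip(fs,"ts"): cv2.imwrite(f"pics/end_{n}.png",cv2.resize(fr["color"][:,:,::-1],(800,600),interpolation=cv2.INTER_CUBIC))
V=[cv2.resize(x["color"][:,:,::-1],None,fx=4,fy=4,interpolation=cv2.INTER_CUBIC) for x in fs]
T=[[],[]]
I=[-prep(x,"or") for x in fs]
for k in("10","19","28","38"):
    s=C["s"+k]
    for sub in ((0,1),(0,),(1,)):
        fun=lambda p:-sum(score(I[j],proj(fs[j],cyl(p[0],p[1],.011,.037,.028))) for j in sub)
        x,sc=best(fun,s[:2],[.004,.004]); print(k,sub,"offset mm",((x-s[:2])*1000).round(1),round(sc,1))
        if len(sub)==2: X=x
    for j in(0,1):
        v=V[j]
        cv2.polylines(v,[cv2.convexHull(((proj(fs[j],cyl(*X,.011,.037,.028))+.5)*4).astype(np.float32)).astype(int)],True,(0,255,0),1)
        a,b=(proj(fs[j],[*s[:2],.02])[0]*4).astype(int); T[j].append(v[b-100:b+100,a-100:a+100].copy())
cv2.imwrite("pics/end_fit.png",np.vstack([np.hstack(t) for t in T]))
for n,uv,r in(("tin",(.362,.304,.025),24),("blk",(.456,-.146,.014),18)):
    for a0,a1,l in((f0,f,"top"),(g0,g,"scene")):
        u,v=proj(a0,uv)[0].astype(int); A=a0["color"][v-r:v+r,u-r:u+r]; B=a1["color"][v-r-6:v+r+6,u-r-6:u+r+6]
        m=cv2.matchTemplate(B,A,cv2.TM_CCOEFF_NORMED); _,mx,_,loc=cv2.minMaxLoc(m); print(n,l,"px shift",np.array(loc)-6,round(mx,2))
E
python3 chk.py; python3 -c "
from h import *
print(monitor.state()['tool_pos'],monitor.state()['time'])"
```

```text
10 (0, 1) offset mm [2.1 0.2] -75.3
10 (0,) offset mm [3.  0.5] -39.2
10 (1,) offset mm [ 1.2 -0. ] -36.9
19 (0, 1) offset mm [0.8 1. ] -70.5
19 (0,) offset mm [1.5 3.1] -39.2
19 (1,) offset mm [0.7 0.1] -33.7
28 (0, 1) offset mm [2.2 2.5] -69.2
28 (0,) offset mm [2.7 2.6] -38.8
28 (1,) offset mm [1.8 2.2] -30.8
38 (0, 1) offset mm [2.1 1.1] -51.7
38 (0,) offset mm [2.4 3.4] -21.3
38 (1,) offset mm [1.7 0.5] -31.0
tin top px shift [0 0] 0.98
tin scene px shift [0 0] 0.96
blk top px shift [0 0] 0.64
blk scene px shift [0 0] 0.89
[0.39378521 0.02091397 0.24947633] 32.2333
```

View pics/end_fit.png

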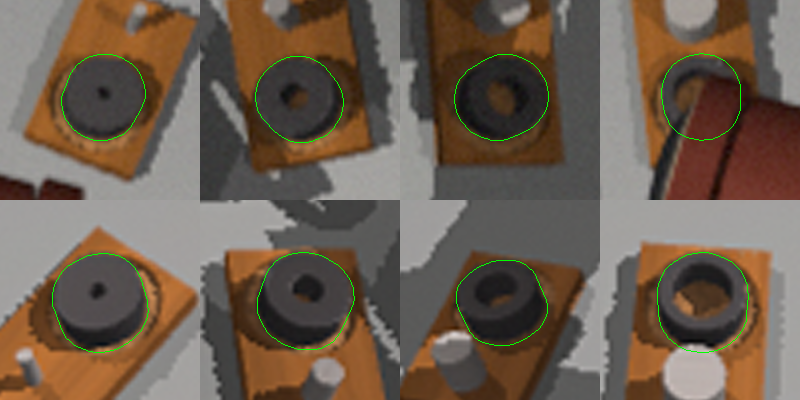

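View pics/end_s.png

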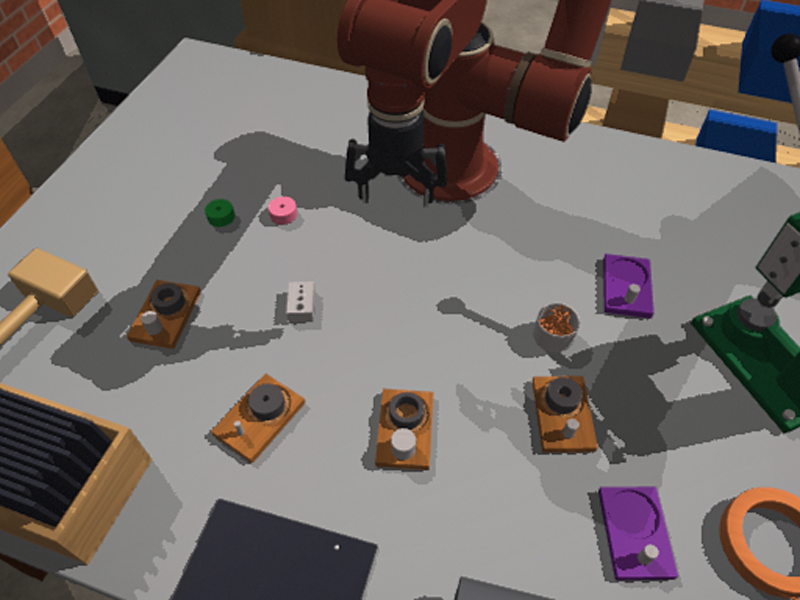

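All four dies lie flat in their own recesses, with fitted offsets of about 1–3.5 mm, and the tin and punch block show no shift. Handing in.

```bash
python3 -c "
from plant import manip, monitor
print(manip.job_done()); print(monitor.state()['time'])"
```

```text
the job is handed in; nothing more can be done
None
the job is handed in; nothing more can be done
```

All four dies are back in their own stands, and I handed the job in at about 32 s of the 120 s allowed; the hand-in reports no verdict. I moved die_10 to stand_10 first, then die_28 from stand_19 to stand_28, die_19 to stand_19, and die_38 to stand_38.

**How each was set down:** I lowered dies 10, 19 and 38 until the wrist force showed them resting on the recess floor, then opened the fingers. For die_28 the force had only dropped from about -3.4 N to -1.8 N. I lowered it another 0.6 mm and released it without reading the force again.

**Final checks:**
- **Position:** with both camera views combined, each die sits about 1 to 3.5 mm from its recess centre, against the 10 mm limit. The single-view fits range from under 1 mm to about 4 mm, close to the 2 mm calibration error. The arm partly hid die_38 from the top camera, so its position rests mainly on the scene view.
- **Flatness:** all four look flat on the recess floors in the pictures, but I did not measure tilt separately.
- **Tin and punch block:** neither shows any shift, to the nearest pixel, in either view. The block's top-view match was weak (0.64), probably from shadow or the arm in view, but the scene view matched at 0.89.
- **Look-alikes:** the green and pink rings and the purple stands look untouched, judged by eye from the final picture.

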